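Pack the cleaned silver into its two-layer storage box

TASK

Pack the cleaned silver into its two-layer storage box, the heavy pieces below: first set the round lidded box and the oblong casket down, upright, in the foam cradles of matching outline on the floor of the storage box, then lower the empty lift-out tray over them until it sits level on the corner posts. Only when the tray is in, stand the napkin ring on end in its round well and the salt cellar upright in its oblong well. Set each piece down in its place, never let it drop, and do not knock over or push away the small amber vial that stands among the pieces.

Things in the scene. Friction and masses are not known exactly. Their poses are not given: they have to be found in the camera images.
- storage_box: Open box of blue-grey board, fixed, outer 166 (its x) by 216 (its y) by 84 mm high, walls and floor 4 mm. Origin: centre of its underside, z up. A pale foam post 22 mm square stands in each inner corner, top 66 mm up; the tray rests on these, its origin 66 mm above the box's, either way round, long sides parallel, with 6 mm play all round.
- round_cradle: Pale foam block fixed on the floor of the storage box, 110 (x) by 83 (y) by 16 mm high, parallel to the box, 42 mm from its centre towards its +y or -y end. Round well 63 mm across, 10 mm deep, dark felt floor, in its middle, for the round box. Origin: centre of its underside, 4 mm above the table; well floor 6 mm and block top 16 mm above that.
- oblong_cradle: Pale foam block like the round cradle, fixed in the other place in the storage box, with an oblong well 88 mm along x by 56 mm along y (x, y parallel to the box's), 10 mm deep, dark felt floor, for the casket. Origin: centre of its underside, 4 mm above the table; well floor 6 mm and block top 16 mm above that.
- lift_tray: Loose blue-grey tray, 146 (x) by 196 (y) mm, rim 20 high, 0.3 kg. Origin: centre of underside. Grip board across its middle along x, 10 mm thick (y), 90 long, top 60 up, hand slot 26 to 42 up: pinch its bar 42 to 60 up, along y. Pale foam, top 15 up, has a round well 56 wide at y +49 mm (napkin ring) and an oblong well 54 (x) by 74 (y) at y -49 (salt cellar); dark well floors 9 up.
- round_box: Round silver box with a slightly domed lid, 54 mm across (lid band, 28 to 42 mm up), 48 mm high, 0.18 to 0.35 kg, standing loose and upright. Origin: centre of its underside, z up.
- casket: Oblong silver casket with flat stepped lid and four short feet, 78 mm (its x) by 46 mm (its y) by 46 mm high, 0.22 to 0.43 kg; the widest part is the lid band 28 to 41 mm up. Loose and upright. Origin: centre of its underside, z up.
- napkin_ring: Silver napkin ring, an open tube 45 mm across (46 over its beads) and 30 mm high with a 3 mm wall, 50 g, standing loose on end. Origin: centre of its lower end, z along its axis, up.
- salt_cellar: Low oblong silver salt cellar, foot 66 mm (its x) by 44 mm (its y), 26 mm high, upper part (13 to 26 mm up) 60 by 40 mm with a round hollow 28 mm across in the top; 110 g, loose and upright. Origin: centre of its underside, z up.
- vial: Small amber glass vial with short neck and black cap, 28 mm across, 48 mm high, standing loose among the silver; not part of the job, to be left standing where it is. Origin: centre of its underside, z up.
Things that resemble listed ones, but are neither listed nor needed, are in the scene too. What is shaped like the lift_tray but yellow is not meant.

How it is judged:
By the outcome, as a careful person would: the job done as asked, in the order asked, and still so for the second after the job is handed in, with the robot touching nothing.
It also fails if it takes over 141 s, if anything falls off the work surface, if the arm or the gripper's body presses on something with over 40 N, if the wrist force passes 120 N, or if a joint passes its speed limit or range.

ROBOT

A 6-joint arm with a two-finger parallel gripper is mounted at the origin on the work surface. World frame = base frame: x ahead of the robot, y to its left, z up, the work surface at z = 0. Lengths are in m, angles in rad, forces in N, time in s.
With the tool pointing down it reaches from about 0.35 to 0.975 m from the base axis. Payload 4.9 kg.
Tool frame: the origin (TCP) lies on the centre line of the jaws, within the pads' length; the fingertips stand 14 mm ahead of it and the grasp point (between the pads) lies 5 mm behind it; z points along the fingers, y is the line along which they close (so a half turn about z gives the same grasp; the last joint's range is limited). The gripper opens to 85 mm and grips with 20 to 120 N. Pads are 22 mm wide; open, the fingers measure 114 mm over their backs; the gripper's body (76 mm by 85 mm) begins 54 mm behind the grasp point. The pads swing forward as they close: fully open they stand 13 mm farther back than shut.
Start: joints at [-0.119, 0.053, 1.613, -0, 1.476, -0.119], TCP at [0.625, 0, 0.245] pointing down, gripper open.
Joint ranges: [-3.01, 3.01], [-1.01, 2.22], [0.06, 2.58], [-1.02, 4.17], [0.09, 2.62], [-3.14, 3.14]. Speed limits (rad/s): [2.57, 2.57, 3.14, 3.14, 3.14, 3.14].

INTERFACE

Orientations are given as a unit quaternion [w, x, y, z].
In Python, from plant import * gives the robot as it stands.
- The arm moves only by the tool send_rows, never from a script. Its argument "steps" is a list of rows, each an object with "translation": the shift along the tool's x, y, z in cm, a list of three; "delta_rot": the turn, a rotation vector about the tool's x, y, z in rad, a list of three; "jaw": the finger opening in cm, from 0 to 8.54. In form: [{"translation": [dx, dy, dz], "delta_rot": [rx, ry, rz], "jaw": jaw}, ...]. A call has exactly 8 rows; each row is the pose to reach, as a shift and turn from the pose commanded when the call began, along the tool's axes at that moment; what a row does not reach only later rows make up. A row lasts 1/10 s, in which the tool goes at most 50 mm and 8.59 degrees, less where a joint would pass 70% of its speed; a pose out of reach is approached as far as the arm can. A call with a gripper value outside its range is refused whole. The fingers move at their own pace and stop on an object; the grip force is fixed at half the most. Time passes only in rows, so rows that repeat a pose let the fingers close, or fill a call up. It gives the time, the measured TCP pose, the force, the opening and the grip force at its end, in the units of the state.
- state(): the state, without advancing time (a new reading comes with each control period).
- grab_frame(name): name is "scene" or "side" or "wrist"; returns a dict with "pixels" (384x512x3 uint8, blue, green, red), "range_z" (384x512 float32, m along the optical axis (not along the pixel's ray), 0 where there is no reading), "fx", "fy", "cx", "cy" (pixels), "dist" ([k1, k2, p1, p2, k3] as OpenCV has them; the pictures are not rectified), "rvec" (rotation vector, rad) and "tvec" (3), from world to camera coordinates, as OpenCV has them. Camera axes: x right, y down, z forward; pixel columns grow to the right and rows downward; lengths in m; the calibration is good to about 2 mm. A picture is of the moment at which its call begins.
- job_done(): hands the job in; it is judged then, once.
The state is a dict: "time": time; "joint_pos": joint angles; "joint_vel": joint speeds; "joint_efforts": joint torques, N m; "tool_pos": TCP position; "tool_rot": TCP orientation; "contact_force": force on the tool from outside, world axes, zero at the start; "ft_torque": the same for the moment, N m; "gripper_width": opening from 0.0 (shut) to 1.0 (fully open); "grasp_force": force on a finger pad.
Only numpy, scipy, OpenCV 4.12 (cv2) and the standard library are available. Lean on these libraries where they do the work, as an engineer would, in place of code of your own. Each camera call takes 0.05 s, during which the arm holds its last target. There are 200 camera calls.

## Working session

There is one attempt and no reset: what is moved stays moved. The work goes in short steps, Python scripts to look and compute and a tool call to move; the robot and the scene stay as the last step left them, time stands still between calls to the robot, and variables do not carry over. Pictures are saved under pics/ and viewed, at most 18 in all, crops included, and the job is handed in when it is done.

Besides the shell and the picture viewer there is one more tool, called after "Request:" by a JSON object that holds its "fn" and its "kwargs". send_rows: Moves the arm, as the interface text tells. Its arguments: {"type":"object","properties":{"steps":{"type":"array","items":{"type":"object","properties":{"translation":{"type":"array","items":{"type":"number"}},"delta_rot":{"type":"array","items":{"type":"number"}},"jaw":{"type":"number"}}}}},"required":["steps"]}

```bash
mkdir -p pics; ls
python3 - <<'E'
from plant import *
import cv2,numpy as np,pickle
for n in ("scene","side","wrist"):
    f=grab_frame(n); pickle.dump(f,open(f"{n}0.pkl","wb"))
    cv2.imwrite(f"pics/{n}0.png",f["pixels"])
    R=cv2.Rodrigues(np.array(f["rvec"]))[0]; print(n,-R.T@np.array(f["tvec"]),R[2])
print(state())
E
```

```text
pics
scene [1.07257253e+00 9.50980500e-04 7.10682012e-01] [-0.65413367 -0.00809013 -0.7563357 ]
side [-0.06301599 -0.82237131  0.83982481] [ 0.42062804  0.64977631 -0.63313726]
wrist [0.62496608 0.07626541 0.37306873] [-0.00223689 -0.29786547 -0.95460524]
{'time': 0.15, 'joint_pos': array([-1.18993213e-01,  5.31837441e-02,  1.61396803e+00,  2.27562583e-05,
        1.47597766e+00, -1.18995861e-01]), 'joint_vel': array([ 0.0014968 , -0.00105632, -0.00432702,  0.00084702,  0.00234854,
        0.00080809]), 'joint_efforts': array([ 5.10442842e-04, -3.94241810e+01, -3.70721948e+01, -1.15854355e-04,
        4.61802789e-03,  5.00508997e-05]), 'tool_pos': array([6.24546899e-01, 6.48875291e-05, 2.44365038e-01]), 'tool_rot': array([-6.10994092e-04,  7.07106404e-01,  7.07106741e-01, -4.66087198e-04]), 'contact_force': array([-0.81035208, -0.12980325, -0.60229294]), 'ft_torque': array([-0.00923729,  0.02789875,  0.03465202]), 'grasp_force': 0.0, 'gripper_width': 0.9969065895488991}
```

```bash
cat > h.py <<'E'
import numpy as np,cv2,pickle
def und(f,uv):
    K=np.array([[f["fx"],0,f["cx"]],[0,f["fy"],f["cy"]],[0,0,1.]])
    return cv2.undistortPoints(np.array(uv,float).reshape(-1,1,2),K,np.array(f["dist"],float)).reshape(-1,2)
def cloud(f):
    R=cv2.Rodrigues(np.array(f["rvec"],float))[0]; t=np.array(f["tvec"],float)
    h,w=f["range_z"].shape
    uv=np.stack(np.meshgrid(np.arange(w),np.arange(h)),-1).reshape(-1,2)
    n=und(f,uv); z=f["range_z"].reshape(-1,1)
    return ((np.c_[n,np.ones(len(n))]*z-t)@R).reshape(h,w,3)
def onplane(f,uv,z):
    R=cv2.Rodrigues(np.array(f["rvec"],float))[0]; t=np.array(f["tvec"],float)
    d=np.c_[und(f,uv),np.ones(len(uv))]@R; c=-R.T@t
    return c+d*((z-c[2])/d[:,2:])
def topdown(fs,x0=.2,x1=1.,y0=-.5,y1=.5,res=.002):
    H=np.zeros((int((x1-x0)/res),int((y1-y0)/res)),np.float32);C=np.zeros(H.shape+(3,),np.uint8)
    for f in fs:
        P=cloud(f).reshape(-1,3);ok=f["range_z"].reshape(-1)>0
        i=np.floor((x1-P[:,0])/res);j=np.floor((y1-P[:,1])/res)
        ok&=(i>=0)&(i<H.shape[0])&(j>=0)&(j<H.shape[1])&(P[:,2]<.2)
        i=i[ok].astype(int);j=j[ok].astype(int);z=P[ok,2];c=f["pixels"].reshape(-1,3)[ok]
        o=np.argsort(z)
        for a,b,zz,cc in zip(i[o],j[o],z[o],c[o]):
            if zz>=H[a,b]: H[a,b]=zz;C[a,b]=cc
    return H,C
E
ls
```

```text
h.py
pics
scene0.pkl
side0.pkl
wrist0.pkl
```

View pics/scene0.png

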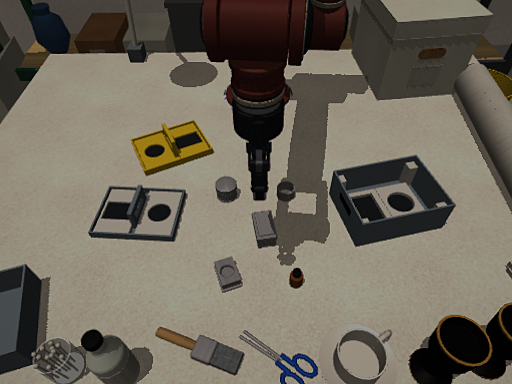

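View pics/side0.png

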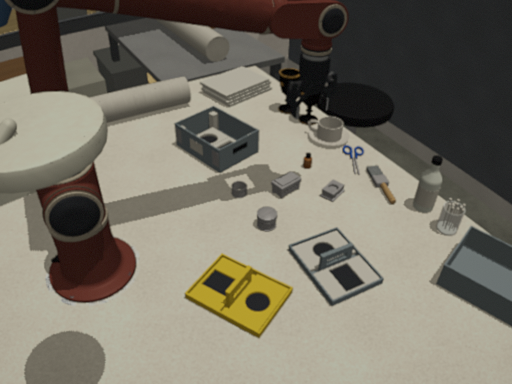

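The scene view shows the round box at (226,188), ring at (286,188), casket at (264,228), salt cellar at (228,273), vial at (296,277), blue-grey tray at (140,212) and storage box at (392,198). The side view agrees. Next I'll build a top-down map from depth.

Run:
```python
from h import *
fs=[pickle.load(open(n+"0.pkl","rb")) for n in ("scene","side")]
H,C=topdown(fs,.4,.8,-.32,.28,.001)
for nm,i in (("scene",0),("side",1)):
    P=cloud(fs[i])
    h,_=topdown([fs[i]],.35,.85,-.35,.35,.002)
    print(nm)
    m=((h>.012)&(h<.1)).astype(np.uint8); m=cv2.morphologyEx(m,cv2.MORPH_CLOSE,np.ones((3,3)))
    k,l,s,c=cv2.connectedComponentsWithStats(m)
    for a in range(1,k):
        if s[a,4]>40:
            ii,jj=np.where(l==a); pts=np.c_[.85-ii*.002-.001,.35-jj*.002-.001].astype(np.float32)
            zt=np.percentile(h[l==a],98); top=h[l==a]>zt-.012
            r=cv2.minAreaRect(pts[top]); print(s[a,4],"ztop %.3f"%zt,np.round(np.array(r[0]),4),np.round(r[1],3),round(r[2],1))
C=cv2.resize(C,(800,533))
cv2.imwrite("pics/top.png",C)
```

```text
scene
749 ztop 0.062 [0.834 0.18 ] [0.098 0.03 ] 90.0
914 ztop 0.022 [ 0.8311 -0.1185] [0.171 0.04 ] 77.3
619 ztop 0.027 [ 0.6826 -0.0693] [0.062 0.042] 19.4
137 ztop 0.049 [0.698 0.075] [0.016 0.018] 90.0
893 ztop 0.046 [0.5751 0.01  ] [0.081 0.047] 9.9
816 ztop 0.086 [0.5087 0.2819] [0.172 0.177] 13.2
3594 ztop 0.058 [ 0.5102 -0.2917] [0.014 0.091] 85.1
1207 ztop 0.021 [0.4973 0.2948] [0.094 0.131] 12.5
350 ztop 0.019 [ 0.456 -0.332] [0.03 0.05] 90.0
135 ztop 0.030 [0.452 0.066] [0.044 0.046] 81.9
560 ztop 0.048 [ 0.45  -0.083] [0.052 0.05 ] 90.0
170 ztop 0.022 [ 0.363 -0.279] [0.076 0.024] 90.0
side
57 ztop 0.109 [0.8472 0.277 ] [0.005 0.02 ] 24.0
166 ztop 0.057 [0.8311 0.2137] [0.028 0.034] 18.4
201 ztop 0.059 [0.8252 0.1533] [0.022 0.064] 25.8
788 ztop 0.021 [ 0.827  -0.1208] [0.167 0.042] 79.0
92 ztop 0.112 [ 0.8426 -0.2608] [0.009 0.027] 18.4
52 ztop 0.074 [ 0.8365 -0.3353] [0.026 0.008] 56.3
496 ztop 0.027 [ 0.6781 -0.0712] [0.066 0.043] 19.4
112 ztop 0.048 [0.6963 0.0712] [0.016 0.016] 36.9
748 ztop 0.047 [0.5717 0.0061] [0.08  0.048] 9.1
972 ztop 0.085 [0.5093 0.2764] [0.176 0.176] 11.6
3479 ztop 0.057 [ 0.5063 -0.2925] [0.015 0.094] 84.1
488 ztop 0.022 [0.5224 0.3105] [0.075 0.074] 15.9
184 ztop 0.030 [0.4487 0.0651] [0.048 0.044] 29.7
509 ztop 0.048 [ 0.4447 -0.0871] [0.049 0.053] 59.7
193 ztop 0.020 [ 0.362 -0.288] [0.022 0.058] 0.0
```

View pics/top.png

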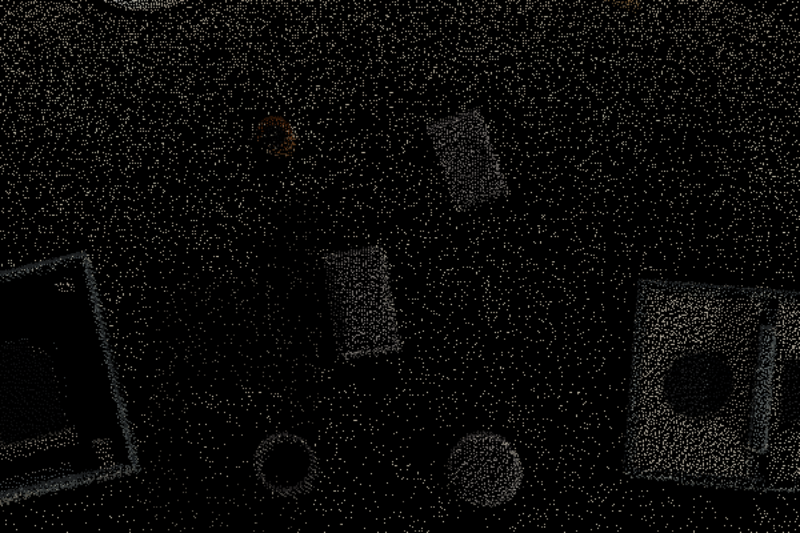

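View pics/wrist0.png

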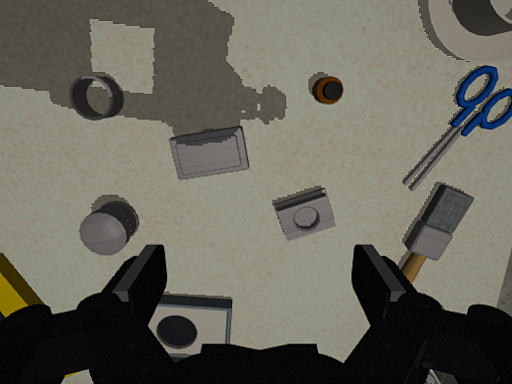

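The top-down map (x up, y left) shows casket yaw ≈ +10°, salt ≈ +19°, box ≈ +12° and tray ≈ −5°. In the wrist view the pieces sit clear of each other. I'll measure the pieces from the wrist frame and move over the box for a closer look.

Request:
{"fn": "send_rows", "kwargs": {"steps": [{"translation":[4,-1.5,-1],"delta_rot":[0,0,0],"jaw":8.5},{"translation":[8,-3,-2],"delta_rot":[0,0,0],"jaw":8.5},{"translation":[12,-4.5,-3],"delta_rot":[0,0,0],"jaw":8.5},{"translation":[16,-6,-4],"delta_rot":[0,0,0],"jaw":8.5},{"translation":[20,-7.5,-5],"delta_rot":[0,0,0],"jaw":8.5},{"translation":[24,-9,-6],"delta_rot":[0,0,0],"jaw":8.5},{"translation":[28,-10.5,-6],"delta_rot":[0,0,0],"jaw":8.5},{"translation":[31,-11.5,-6],"delta_rot":[0,0,0],"jaw":8.5}]}}

```text
time: 0.95
tool_pos: [0.5088, 0.3122, 0.3057]
tool_rot: [-0.0, 0.707, 0.708, 0.0]
contact_force: [0.6, 0.3, 0.1]
gripper_width: 0.995
grasp_force: 0.0
```

Request:
{"fn": "send_rows", "kwargs": {"steps": [{"translation":[0,0,0],"delta_rot":[0,0,0],"jaw":8.5},{"translation":[0,0,0],"delta_rot":[0,0,0],"jaw":8.5},{"translation":[0,0,0],"delta_rot":[0,0,0],"jaw":8.5},{"translation":[0,0,0],"delta_rot":[0,0,0],"jaw":8.5},{"translation":[0,0,0],"delta_rot":[0,0,0],"jaw":8.5},{"translation":[0,0,0],"delta_rot":[0,0,0],"jaw":8.5},{"translation":[0,0,0],"delta_rot":[0,0,0],"jaw":8.5},{"translation":[0,0,0],"delta_rot":[0,0,0],"jaw":8.5}]}}

```text
time: 1.75
tool_pos: [0.5101, 0.3098, 0.3054]
tool_rot: [0.0, 0.707, 0.707, 0.0]
contact_force: [0.5, 0.1, -0.2]
gripper_width: 0.997
grasp_force: 0.0
```

Run:
```python
from plant import *
from h import *
s=state();print(s["time"],s["tool_pos"],s["tool_rot"])
f=grab_frame("wrist");pickle.dump(f,open("wrist1.pkl","wb"));cv2.imwrite("pics/wrist1.png",f["pixels"])
f=grab_frame("scene");pickle.dump(f,open("scene1.pkl","wb"))
def rects(f,boxes,zr):
    P=cloud(f).reshape(-1,3)[f["range_z"].reshape(-1)>0]
    for nm,(x,y,r,a,b) in boxes.items():
        q=P[(abs(P[:,0]-x)<r)&(abs(P[:,1]-y)<r)&(P[:,2]>a)&(P[:,2]<b)]
        if len(q)<10: print(nm,len(q));continue
        R=cv2.minAreaRect(q[:,:2].astype(np.float32)); print(nm,len(q),"z95 %.4f"%np.percentile(q[:,2],95),np.round(R[0],4),np.round(R[1],4),round(R[2],1))
f0=pickle.load(open("wrist0.pkl","rb"))
rects(f0,dict(casket=(.573,.008,.06,.035,.06),salt=(.68,-.07,.05,.02,.04),ring=(.45,.065,.04,.022,.04),round=(.447,-.085,.045,.03,.06),vial=(.697,.073,.03,.02,.06)),0)
rects(f,dict(rim=(.51,.29,.2,.081,.1)),0)
rects(pickle.load(open("scene1.pkl","rb")),dict(rim=(.51,.29,.2,.081,.1)),0)
rects(pickle.load(open("side0.pkl","rb")),dict(rim=(.51,.29,.2,.081,.1),tray=(.51,-.29,.14,.012,.026)),0)
rects(pickle.load(open("scene0.pkl","rb")),dict(rim=(.51,.29,.2,.081,.1),tray=(.51,-.29,.14,.012,.026)),0)
```

```text
1.75 [0.51008346 0.30981214 0.30535276] [1.50284466e-05 7.07224873e-01 7.06988669e-01 2.99444399e-05]
casket 3187 z95 0.0474 [0.571 0.009] [0.0784 0.0463] 9.2
salt 1349 z95 0.0275 [ 0.6792 -0.0707] [0.0602 0.0411] 19.7
ring 684 z95 0.0312 [0.4501 0.0663] [0.0452 0.0451] 63.6
round 1800 z95 0.0486 [ 0.4467 -0.0832] [0.0522 0.0525] 32.1
vial 635 z95 0.0492 [0.6957 0.0735] [0.0269 0.0274] 2.1
rim 612 z95 0.0851 [0.5031 0.3025] [0.1717 0.2192] 13.2
rim 612 z95 0.0851 [0.5031 0.3025] [0.1717 0.2192] 13.2
rim 180 z95 0.0855 [0.5032 0.2985] [0.1715 0.2221] 14.0
tray 2218 z95 0.0208 [ 0.4759 -0.2902] [0.1994 0.21  ] 86.1
rim 610 z95 0.0853 [0.5035 0.3021] [0.1716 0.2181] 13.1
tray 2616 z95 0.0202 [ 0.4777 -0.2887] [0.1979 0.2129] 85.3
```

View pics/wrist1.png

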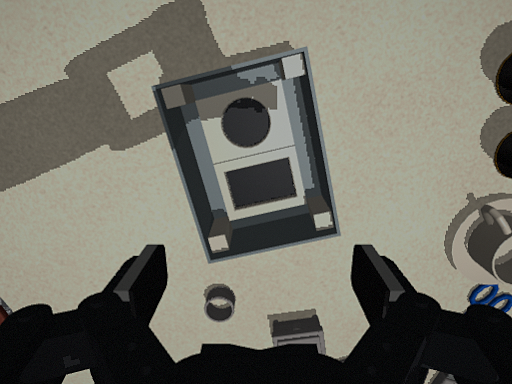

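The wrist view shows the box rim corners at (153,87), (305,48), (340,236) and (210,262). The round well is at (246,121) on the +y side and the oblong well at (262,184).

Run:
```python
from h import *
f=pickle.load(open("wrist1.pkl","rb"))
P=cloud(f);ok=f["range_z"]>0
q=P[ok&(P[...,2]>.08)&(P[...,2]<.1)&(abs(P[...,0]-.5)<.14)&(abs(P[...,1]-.3)<.16)]
print("rim",cv2.minAreaRect(q[:,:2].astype(np.float32)))
# rim corners by hand-read pixels
print(onplane(f,[(153,87),(305,48),(340,236),(210,262)],.084).mean(0))
# wells: dark pixels at floor
g=f["pixels"].max(2)
for nm,(x0,y0,x1,y1) in dict(round=(218,92,274,152),obl=(222,152,302,214)).items():
    m=np.zeros(g.shape,np.uint8); m[y0:y1,x0:x1]=(g[y0:y1,x0:x1]<75)&(P[y0:y1,x0:x1,2]<.0165)
    k,l,s,c=cv2.connectedComponentsWithStats(m); a=1+s[1:,4].argmax()
    v,u=np.where(l==a); w=P[v,u]; w=w[(w[:,2]>.004)]
    print(nm,len(v),np.median(w[:,2]),cv2.minAreaRect(w[:,:2].astype(np.float32)))
c=np.array([.5033,.302]);a=np.radians(13.2)
yb=np.array([-np.sin(a),np.cos(a)]);print("round exp",c+.042*yb,"obl exp",c-.042*yb)
for n in ("scene0","side0"):
    f=pickle.load(open(n+".pkl","rb"));P=cloud(f);ok=f["range_z"]>0
    near=(abs(P[...,0]-.508)<.13)&(abs(P[...,1]+.291)<.13)&ok
    m=near&(P[...,2]>.0175)&(P[...,2]<.024)
    Q=P[m][:,:2].astype(np.float32)
    # keep tray only: drop yellow pixels
    px=f["pixels"][m].astype(int);Q=Q[abs(px[:,0]-px[:,2])<30]
    d=np.linalg.norm(Q-[.508,-.291],axis=1);Q=Q[d<.13]
    print(n,"tray rim",cv2.minAreaRect(Q)); b=P[near&(P[...,2]>.045)&(P[...,2]<.07)]
    print("board",cv2.minAreaRect(b[:,:2].astype(np.float32)))
```

```text
rim ((0.5025345087051392, 0.3012216091156006), (0.16649840772151947, 0.21699069440364838), 13.367676734924316)
[0.50355015 0.30123424 0.084     ]
round 1838 0.011104080682933127 ((0.4927492141723633, 0.3420146405696869), (0.06153618544340134, 0.062060292810201645), 0.25505268573760986)
obl 2444 0.011093046386183572 ((0.5124459266662598, 0.259430468082428), (0.08803218603134155, 0.05485124886035919), 13.4183349609375)
round exp [0.49370926 0.34289031] obl exp [0.51289074 0.26110969]
scene0 tray rim ((0.510013997554779, -0.29120221734046936), (0.1974838823080063, 0.14784841239452362), 85.3326187133789)
board ((0.5102308392524719, -0.29221874475479126), (0.013773889280855656, 0.09148281812667847), 83.97586822509766)
side0 tray rim ((0.5056924223899841, -0.29290005564689636), (0.1977473795413971, 0.14882797002792358), 85.28533172607422)
board ((0.5062167048454285, -0.2925480902194977), (0.014462174847722054, 0.09268033504486084), 84.26665496826172)
```

Measurements agree with the given sizes. Box centre is (.5027,.3013) with yaw 13.4°, round well (.4930,.342), oblong well (.5124,.2595). The round box goes first.

Request:
{"fn": "send_rows", "kwargs": {"steps": [{"translation":[-4,-0.6,1],"delta_rot":[0,0,0],"jaw":8.5},{"translation":[-8,-1.2,2],"delta_rot":[0,0,0],"jaw":8.5},{"translation":[-12,-1.9,4],"delta_rot":[0,0,0],"jaw":8.5},{"translation":[-16,-2.6,6],"delta_rot":[0,0,0],"jaw":8.5},{"translation":[-20,-3.2,7],"delta_rot":[0,0,0],"jaw":8.5},{"translation":[-24,-3.8,8],"delta_rot":[0,0,0],"jaw":8.5},{"translation":[-27,-4.4,9],"delta_rot":[0,0,0],"jaw":8.5},{"translation":[-30,-4.8,10],"delta_rot":[0,0,0],"jaw":8.5}]}}

```text
time: 2.65
tool_pos: [0.4615, 0.0087, 0.2051]
tool_rot: [0.0, 0.707, 0.707, 0.0]
contact_force: [0.6, -0.4, 0.1]
gripper_width: 0.997
grasp_force: 0.0
```

Request:
{"fn": "send_rows", "kwargs": {"steps": [{"translation":[-2,-0.3,1],"delta_rot":[0,0,-0.05],"jaw":8.5},{"translation":[-4,-0.6,2],"delta_rot":[0,0,-0.1],"jaw":8.5},{"translation":[-6,-0.9,3],"delta_rot":[0,0,-0.15],"jaw":8.5},{"translation":[-8,-1.2,4.5],"delta_rot":[0,0,-0.2],"jaw":8.5},{"translation":[-9.3,-1.5,5.5],"delta_rot":[0,0,-0.233],"jaw":8.5},{"translation":[-9.3,-1.5,5.5],"delta_rot":[0,0,-0.233],"jaw":8.5},{"translation":[-9.3,-1.5,5.5],"delta_rot":[0,0,-0.233],"jaw":8.5},{"translation":[-9.3,-1.5,5.5],"delta_rot":[0,0,-0.233],"jaw":8.5}]}}

```text
time: 3.45
tool_pos: [0.4476, -0.0826, 0.1512]
tool_rot: [0.001, 0.62, 0.785, 0.0]
contact_force: [-0.2, 0.8, 0.8]
gripper_width: 0.989
grasp_force: 0.0
```

Run:
```python
from plant import *
from h import *
s=state();print(s["time"],s["tool_pos"],s["tool_rot"])
f=grab_frame("wrist");pickle.dump(f,open("wrist2.pkl","wb"));cv2.imwrite("pics/wrist2.png",f["pixels"])
P=cloud(f);q=P[(f["range_z"]>0)&(P[...,2]>.03)&(P[...,2]<.06)&(np.hypot(P[...,0]-.4467,P[...,1]+.083)<.05)]
print(len(q),cv2.minEnclosingCircle(q[:,:2].astype(np.float32)))
```

```text
3.45 [ 0.44758723 -0.08257567  0.15121503] [6.23444626e-04 6.20001866e-01 7.84600015e-01 3.37520386e-04]
3649 ((0.4459650218486786, -0.08364641666412354), 0.027219196781516075)
```

View pics/wrist2.png

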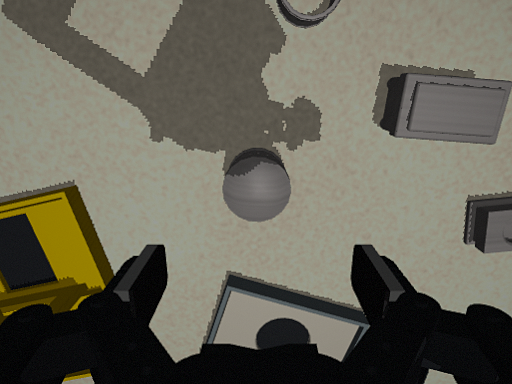

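The round box is at (257,188) between the jaws. I'll check that the yellow tray's corner at (75,185) is clear of the left finger.

Run:
```python
from h import *
f=pickle.load(open("wrist2.pkl","rb"));P=cloud(f);px=f["pixels"].astype(int)
m=(f["range_z"]>0)&(px[...,2]-px[...,0]>60)&(P[...,2]>.004)&(P[...,2]<.08);Q=P[m]
a=np.radians(13.35);d=Q[:,:2]-[.446,-.0836]
ty=d@[np.cos(a),np.sin(a)];tx=d@[-np.sin(a),np.cos(a)]
print("max y-tool where |tx|<.03:",ty[abs(tx)<.03].max() if (abs(tx)<.03).any() else None,"overall",ty.max())
```

```text
max y-tool where |tx|<.03: -0.15946308757401054 overall -0.14216811584881228
```

Request:
{"fn": "send_rows", "kwargs": {"steps": [{"translation":[0,-0.1,2],"delta_rot":[0,0,0],"jaw":8.5},{"translation":[0,-0.1,4],"delta_rot":[0,0,0],"jaw":8.5},{"translation":[0,-0.1,6],"delta_rot":[0,0,0],"jaw":8.5},{"translation":[0,-0.1,8],"delta_rot":[0,0,0],"jaw":8.5},{"translation":[0,-0.1,10],"delta_rot":[0,0,0],"jaw":8.5},{"translation":[0,-0.1,11.5],"delta_rot":[0,0,0],"jaw":8.5},{"translation":[0,-0.1,12.2],"delta_rot":[0,0,0],"jaw":8.5},{"translation":[0,-0.1,12.2],"delta_rot":[0,0,0],"jaw":8.5}]}}

```text
time: 4.3
tool_pos: [0.4457, -0.0826, 0.0278]
tool_rot: [-0.001, 0.62, 0.785, -0.0]
contact_force: [0.6, 0.5, 0.4]
gripper_width: 0.997
grasp_force: 0.0
```

Request:
{"fn": "send_rows", "kwargs": {"steps": [{"translation":[0,0,0],"delta_rot":[0,0,0],"jaw":7},{"translation":[0,0,0],"delta_rot":[0,0,0],"jaw":6},{"translation":[0,0,0],"delta_rot":[0,0,0],"jaw":5},{"translation":[0,0,0],"delta_rot":[0,0,0],"jaw":4},{"translation":[0,0,0],"delta_rot":[0,0,0],"jaw":4},{"translation":[0,0,0],"delta_rot":[0,0,0],"jaw":4},{"translation":[0,0,0],"delta_rot":[0,0,0],"jaw":4},{"translation":[0,0,0],"delta_rot":[0,0,0],"jaw":4}]}}

```text
time: 5.1
tool_pos: [0.4472, -0.0836, 0.03]
tool_rot: [0.001, 0.62, 0.784, 0.0]
contact_force: [-1.6, 0.3, 6.3]
gripper_width: 0.605
grasp_force: 62.4
```

Request:
{"fn": "send_rows", "kwargs": {"steps": [{"translation":[0,0,-0.5],"delta_rot":[0,0,0],"jaw":4},{"translation":[0,0,-2],"delta_rot":[0,0,0],"jaw":4},{"translation":[0,0,-4],"delta_rot":[0,0,0],"jaw":4},{"translation":[0,0,-6],"delta_rot":[0,0,0],"jaw":4},{"translation":[0,0,-8],"delta_rot":[0,0,0],"jaw":4},{"translation":[0,0,-10],"delta_rot":[0,0,0],"jaw":4},{"translation":[0,0,-11.5],"delta_rot":[0,0,0],"jaw":4},{"translation":[0,0,-12.2],"delta_rot":[0,0,0],"jaw":4}]}}

```text
time: 5.9
tool_pos: [0.4465, -0.0834, 0.1519]
tool_rot: [0.001, 0.62, 0.784, 0.0]
contact_force: [0.0, 0.0, -2.8]
gripper_width: 0.608
grasp_force: 63.2
```

Run:
```python
from plant import *
from h import *
s=state();print(s["time"],s["tool_pos"],s["gripper_width"],s["grasp_force"],s["contact_force"])
f=grab_frame("wrist");pickle.dump(f,open("wrist3.pkl","wb"))
P=cloud(f);c=s["tool_pos"]
q=P[(f["range_z"]>0)&(P[...,2]>c[2]+.002)&(P[...,2]<c[2]+.04)&(np.hypot(P[...,0]-c[0],P[...,1]-c[1])<.026)]
a=np.radians(13.35);d=q[:,:2]-c[:2]
tx=d@[-np.sin(a),np.cos(a)];print(len(q),q[:,2].max()-c[2],"tool x",tx.min(),tx.max())
t=np.argsort(-q[:,2])[:100];print("dome apex tx",tx[t].mean())
```

```text
5.9 [ 0.44649049 -0.08342251  0.15187258] 0.6079645453997495 63.20367423584685 [ 0.04714522  0.00399332 -2.82054487]
10644 0.028130282057122147 tool x -0.025839561434217145 0.025990833751074346
dome apex tx 0.0002745383183499002
```

Run:
```python
from h import *
f=pickle.load(open("wrist3.pkl","rb"));P=cloud(f);c=np.array([.4465,-.0834,.1519])
r=np.hypot(P[...,0]-c[0],P[...,1]-c[1]);m=(f["range_z"]>0)&(r<.008)&(P[...,2]<.2)
print(np.percentile(P[m][:,2]-c[2],[5,50,95]))
cv2.imwrite("pics/wrist3.png",f["pixels"])
```

```text
[-0.15186408  0.01798775  0.0189778 ]
```

View pics/wrist3.png

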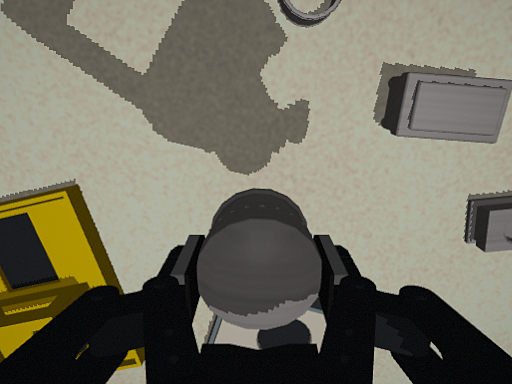

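The round box is held upright between the pads, with its top 18 mm above the TCP (so it goes down to TCP ≈ 40 mm). Carrying it to the box.

Request:
{"fn": "send_rows", "kwargs": {"steps": [{"translation":[1,0.4,-0.2],"delta_rot":[0,0,0],"jaw":4},{"translation":[3,1.1,-0.5],"delta_rot":[0,0,0],"jaw":4},{"translation":[6,2.1,-1],"delta_rot":[0,0,0],"jaw":4},{"translation":[9,3.2,-1],"delta_rot":[0,0,0],"jaw":4},{"translation":[12,4.3,-1],"delta_rot":[0,0,0],"jaw":4},{"translation":[15,5.4,-1],"delta_rot":[0,0,0],"jaw":4},{"translation":[18,6.4,-1],"delta_rot":[0,0,0],"jaw":4},{"translation":[21,7.5,-1],"delta_rot":[0,0,0],"jaw":4}]}}

```text
time: 6.75
tool_pos: [0.4692, 0.1403, 0.1587]
tool_rot: [-0.001, 0.62, 0.785, -0.001]
contact_force: [0.4, 0.3, -2.1]
gripper_width: 0.61
grasp_force: 63.2
```

Request:
{"fn": "send_rows", "kwargs": {"steps": [{"translation":[3,1.1,0],"delta_rot":[0,0,0],"jaw":4},{"translation":[6,2.1,0],"delta_rot":[0,0,0],"jaw":4},{"translation":[9,3.2,0],"delta_rot":[0,0,0],"jaw":4},{"translation":[12,4.3,0],"delta_rot":[0,0,0],"jaw":4},{"translation":[15,5.4,0],"delta_rot":[0,0,0],"jaw":4},{"translation":[17.5,6.3,0],"delta_rot":[0,0,0],"jaw":4},{"translation":[19,6.8,0],"delta_rot":[0,0,0],"jaw":4},{"translation":[19.3,6.9,0],"delta_rot":[0,0,0],"jaw":4}]}}

```text
time: 7.55
tool_pos: [0.4921, 0.3434, 0.159]
tool_rot: [-0.001, 0.619, 0.785, -0.001]
contact_force: [-1.0, -1.1, -2.2]
gripper_width: 0.605
grasp_force: 63.2
```

Request:
{"fn": "send_rows", "kwargs": {"steps": [{"translation":[0,0,0],"delta_rot":[0,0,0],"jaw":4},{"translation":[0,0,1],"delta_rot":[0,0,0],"jaw":4},{"translation":[0,0,2.5],"delta_rot":[0,0,0],"jaw":4},{"translation":[0,0,4],"delta_rot":[0,0,0],"jaw":4},{"translation":[0,0,5],"delta_rot":[0,0,0],"jaw":4},{"translation":[0,0,5.7],"delta_rot":[0,0,0],"jaw":4},{"translation":[0,0,6],"delta_rot":[0,0,0],"jaw":4},{"translation":[0,0,6],"delta_rot":[0,0,0],"jaw":4}]}}

```text
time: 8.35
tool_pos: [0.4929, 0.342, 0.0998]
tool_rot: [-0.0, 0.62, 0.784, -0.0]
contact_force: [-0.3, 0.0, -2.6]
gripper_width: 0.604
grasp_force: 63.2
```

Run:
```python
from plant import *
from h import *
s=state();print(s["time"],s["tool_pos"],s["tool_rot"],s["gripper_width"],s["contact_force"])
```

```text
8.35 [0.49293623 0.34201155 0.09980889] [-1.37419673e-04  6.20145835e-01  7.84486462e-01 -3.40728357e-04] 0.6043914872758865 [-0.34607544  0.02539453 -2.62150078]
```

Request:
{"fn": "send_rows", "kwargs": {"steps": [{"translation":[0,0,1.2],"delta_rot":[0,0,0],"jaw":4},{"translation":[0,0,2.4],"delta_rot":[0,0,0],"jaw":4},{"translation":[0,0,3.6],"delta_rot":[0,0,0],"jaw":4},{"translation":[0,0,4.6],"delta_rot":[0,0,0],"jaw":4},{"translation":[0,0,5.2],"delta_rot":[0,0,0],"jaw":4},{"translation":[0,0,5.5],"delta_rot":[0,0,0],"jaw":4},{"translation":[0,0,5.7],"delta_rot":[0,0,0],"jaw":4},{"translation":[0,0,5.8],"delta_rot":[0,0,0],"jaw":4}]}}

```text
time: 9.15
tool_pos: [0.4934, 0.3423, 0.0425]
tool_rot: [0.0, 0.62, 0.785, 0.0]
contact_force: [-0.9, 0.0, -1.9]
gripper_width: 0.607
grasp_force: 63.2
```

Request:
{"fn": "send_rows", "kwargs": {"steps": [{"translation":[0,0,0.05],"delta_rot":[0,0,0],"jaw":4},{"translation":[0,0,0.1],"delta_rot":[0,0,0],"jaw":4},{"translation":[0,0,0.15],"delta_rot":[0,0,0],"jaw":4},{"translation":[0,0,0.2],"delta_rot":[0,0,0],"jaw":4},{"translation":[0,0,0.2],"delta_rot":[0,0,0],"jaw":4},{"translation":[0,0,0.2],"delta_rot":[0,0,0],"jaw":4},{"translation":[0,0,0.2],"delta_rot":[0,0,0],"jaw":4},{"translation":[0,0,0.2],"delta_rot":[0,0,0],"jaw":4}]}}

```text
time: 9.95
tool_pos: [0.4931, 0.3422, 0.0403]
tool_rot: [-0.0, 0.62, 0.785, 0.0]
contact_force: [-1.0, 0.4, -2.1]
gripper_width: 0.605
grasp_force: 63.2
```

Not touching yet (−2 N is the weight). I'll lower another 1.5 mm.

Request:
{"fn": "send_rows", "kwargs": {"steps": [{"translation":[0,0,0.03],"delta_rot":[0,0,0],"jaw":4},{"translation":[0,0,0.06],"delta_rot":[0,0,0],"jaw":4},{"translation":[0,0,0.09],"delta_rot":[0,0,0],"jaw":4},{"translation":[0,0,0.12],"delta_rot":[0,0,0],"jaw":4},{"translation":[0,0,0.15],"delta_rot":[0,0,0],"jaw":4},{"translation":[0,0,0.15],"delta_rot":[0,0,0],"jaw":4},{"translation":[0,0,0.15],"delta_rot":[0,0,0],"jaw":4},{"translation":[0,0,0.15],"delta_rot":[0,0,0],"jaw":4}]}}

```text
time: 10.75
tool_pos: [0.4932, 0.3422, 0.0401]
tool_rot: [-0.0, 0.62, 0.785, -0.0]
contact_force: [-4.5, -2.2, 7.6]
gripper_width: 0.605
grasp_force: 64.1
```

Request:
{"fn": "send_rows", "kwargs": {"steps": [{"translation":[0,0,0],"delta_rot":[0,0,0],"jaw":5.4},{"translation":[0,0,0],"delta_rot":[0,0,0],"jaw":5.8},{"translation":[0,0,0],"delta_rot":[0,0,0],"jaw":6.2},{"translation":[0,0,0],"delta_rot":[0,0,0],"jaw":6.6},{"translation":[0,0,0],"delta_rot":[0,0,0],"jaw":7},{"translation":[0,0,0],"delta_rot":[0,0,0],"jaw":7},{"translation":[0,0,0],"delta_rot":[0,0,0],"jaw":7},{"translation":[0,0,0],"delta_rot":[0,0,0],"jaw":7}]}}

```text
time: 11.55
tool_pos: [0.493, 0.3421, 0.0388]
tool_rot: [-0.0, 0.62, 0.785, -0.0]
contact_force: [0.6, -0.7, 1.4]
gripper_width: 0.821
grasp_force: 0.0
```

Request:
{"fn": "send_rows", "kwargs": {"steps": [{"translation":[0,0,-0.5],"delta_rot":[0,0,0],"jaw":7},{"translation":[0,0,-2],"delta_rot":[0,0,0],"jaw":7},{"translation":[0,0,-4],"delta_rot":[0,0,0],"jaw":7},{"translation":[0,0,-7],"delta_rot":[0,0,0],"jaw":7},{"translation":[0,0,-10],"delta_rot":[0,0,0],"jaw":7},{"translation":[0,0,-13],"delta_rot":[0,0,0],"jaw":7},{"translation":[0,0,-15],"delta_rot":[0,0,0],"jaw":7},{"translation":[0,0,-16],"delta_rot":[0,0,0],"jaw":7}]}}

```text
time: 12.35
tool_pos: [0.4944, 0.3428, 0.2033]
tool_rot: [0.001, 0.62, 0.785, 0.003]
contact_force: [0.3, 0.8, 0.2]
gripper_width: 0.824
grasp_force: 0.0
```

Request:
{"fn": "send_rows", "kwargs": {"steps": [{"translation":[-4.3,0,0],"delta_rot":[0,0,0.12],"jaw":7},{"translation":[-8.6,0,0],"delta_rot":[0,0,0.24],"jaw":7},{"translation":[-12.9,0,0],"delta_rot":[0,0,0.36],"jaw":7},{"translation":[-17.2,0,0],"delta_rot":[0,0,0.48],"jaw":7},{"translation":[-21.5,0,0],"delta_rot":[0,0,0.6],"jaw":7},{"translation":[-25.8,0,0],"delta_rot":[0,0,0.72],"jaw":7},{"translation":[-30.1,0,0],"delta_rot":[0,0,0.84],"jaw":7},{"translation":[-34.2,-0.1,0],"delta_rot":[0,0,0.96],"jaw":7}]}}

```text
time: 13.15
tool_pos: [0.5709, 0.0073, 0.1988]
tool_rot: [-0.0, 0.913, 0.407, -0.0]
contact_force: [0.5, -0.2, 0.2]
gripper_width: 0.819
grasp_force: 0.0
```

Request:
{"fn": "send_rows", "kwargs": {"steps": [{"translation":[0,0,0.5],"delta_rot":[0,0,0.12],"jaw":7},{"translation":[0,0,1],"delta_rot":[0,0,0.24],"jaw":7},{"translation":[0,0,2],"delta_rot":[0,0,0.36],"jaw":7},{"translation":[0,0,3],"delta_rot":[0,0,0.48],"jaw":7},{"translation":[0,0,4],"delta_rot":[0,0,0.6],"jaw":7},{"translation":[0,0,5],"delta_rot":[0,0,0.683],"jaw":7},{"translation":[0,0,5],"delta_rot":[0,0,0.683],"jaw":7},{"translation":[0,0,5],"delta_rot":[0,0,0.683],"jaw":7}]}}

```text
time: 13.95
tool_pos: [0.5708, 0.0092, 0.1487]
tool_rot: [-0.0, 0.997, 0.081, -0.0]
contact_force: [0.1, -0.3, -0.1]
gripper_width: 0.82
grasp_force: 0.0
```

```bash
cat >> h.py <<'E'
def report(s):
    w,x,y,z=s["tool_rot"]; tx=np.array([1-2*(y*y+z*z),2*(x*y+w*z)])
    psi=np.degrees(np.arctan2(-tx[0],tx[1])); print("t %.2f"%s["time"],"pos",np.round(s["tool_pos"],4),"psi %.2f"%psi,"F",np.round(s["contact_force"],1),"w %.3f"%s["gripper_width"])
    return psi
def go(s,x,y,psi):
    p=np.radians(report(s)); d=np.array([x,y])-s["tool_pos"][:2]
    print("move cm: x %.2f y %.2f"%(100*(d@[-np.sin(p),np.cos(p)]),100*(d@[np.cos(p),np.sin(p)])),"rz %.3f"%(p-np.radians(psi)))
def rect(f,x,y,r,a,b):
    P=cloud(f);m=(f["range_z"]>0)&(np.hypot(P[...,0]-x,P[...,1]-y)<r)&(P[...,2]>a)&(P[...,2]<b)
    q=P[m];R=cv2.minAreaRect(q[:,:2].astype(np.float32)); print(len(q),"rect",np.round(R[0],4),np.round(R[1],4),round(R[2],2));return R
E
python3 - <<'E'
from plant import *
from h import *
s=state();f=grab_frame("wrist");pickle.dump(f,open("wrist4.pkl","wb"))
rect(f,.571,.009,.06,.035,.06);go(s,.571,.009,-80.8)
f=grab_frame("scene");b=f["pixels"][140:250,320:460]
cv2.imwrite("pics/mix.png",np.vstack([cv2.resize(f["pixels"],(800,600))[260:500],cv2.resize(b,(800,360),interpolation=cv2.INTER_CUBIC)]))
E
```

```text
5643 rect [0.5714 0.0096] [0.078  0.0461] 9.07
t 13.95 pos [0.5708 0.0092 0.1487] psi -80.68 F [ 0.1 -0.3 -0.1] w 0.820
move cm: x 0.02 y 0.02 rz 0.002
```

View pics/mix.png

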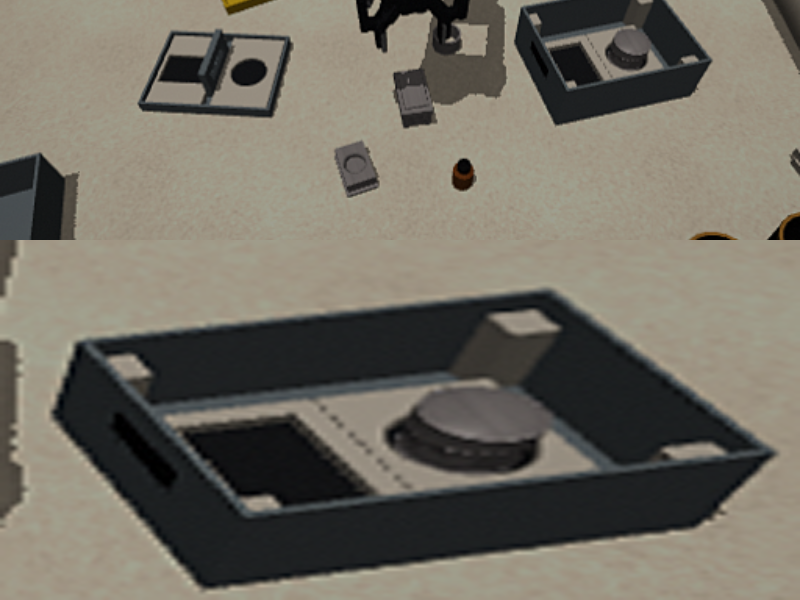

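The crop shows the round box upright in the round well at (470,430), with the vial and other pieces untouched. The casket is centred under the jaws, so I'll grasp it.

Request:
{"fn": "send_rows", "kwargs": {"steps": [{"translation":[0,0,2],"delta_rot":[0,0,0],"jaw":7},{"translation":[0,0,4],"delta_rot":[0,0,0],"jaw":7},{"translation":[0,0,6],"delta_rot":[0,0,0],"jaw":7},{"translation":[0,0,8],"delta_rot":[0,0,0],"jaw":7},{"translation":[0,0,10],"delta_rot":[0,0,0],"jaw":7},{"translation":[0,0,11.5],"delta_rot":[0,0,0],"jaw":7},{"translation":[0,0,12],"delta_rot":[0,0,0],"jaw":7},{"translation":[0,0,12],"delta_rot":[0,0,0],"jaw":7}]}}

```text
time: 14.85
tool_pos: [0.5708, 0.0092, 0.0284]
tool_rot: [-0.0, 0.997, 0.08, -0.0]
contact_force: [-0.4, -0.7, 0.1]
gripper_width: 0.825
grasp_force: 0.0
```

Request:
{"fn": "send_rows", "kwargs": {"steps": [{"translation":[0,0,0],"delta_rot":[0,0,0],"jaw":6},{"translation":[0,0,0],"delta_rot":[0,0,0],"jaw":5},{"translation":[0,0,0],"delta_rot":[0,0,0],"jaw":4},{"translation":[0,0,0],"delta_rot":[0,0,0],"jaw":3},{"translation":[0,0,0],"delta_rot":[0,0,0],"jaw":3},{"translation":[0,0,0],"delta_rot":[0,0,0],"jaw":3},{"translation":[0,0,0],"delta_rot":[0,0,0],"jaw":3},{"translation":[0,0,0],"delta_rot":[0,0,0],"jaw":3}]}}

```text
time: 15.65
tool_pos: [0.5722, 0.0091, 0.0304]
tool_rot: [0.0, 0.997, 0.08, 0.001]
contact_force: [-1.6, 0.5, 6.4]
gripper_width: 0.525
grasp_force: 62.5
```

Request:
{"fn": "send_rows", "kwargs": {"steps": [{"translation":[0,0,-0.5],"delta_rot":[0,0,0],"jaw":3},{"translation":[0,0,-2],"delta_rot":[0,0,0],"jaw":3},{"translation":[0,0,-4],"delta_rot":[0,0,0],"jaw":3},{"translation":[0,0,-6],"delta_rot":[0,0,0],"jaw":3},{"translation":[0,0,-8],"delta_rot":[0,0,0],"jaw":3},{"translation":[0,0,-10],"delta_rot":[0,0,0],"jaw":3},{"translation":[0,0,-12],"delta_rot":[0,0,0],"jaw":3},{"translation":[0,0,-13.2],"delta_rot":[0,0,0],"jaw":3}]}}

```text
time: 16.45
tool_pos: [0.5713, 0.0091, 0.1628]
tool_rot: [0.0, 0.997, 0.08, 0.001]
contact_force: [0.1, -0.6, -3.9]
gripper_width: 0.524
grasp_force: 62.1
```

Run:
```python
from plant import *
from h import *
s=state();f=grab_frame("wrist");pickle.dump(f,open("wrist5.pkl","wb"))
z=s["tool_pos"][2]; go(s,.5124,.2595,13.35-90)
P=cloud(f);c=s["tool_pos"];m=(f["range_z"]>0)&(np.hypot(P[...,0]-c[0],P[...,1]-c[1])<.045)&(P[...,2]>z+.009)&(P[...,2]<z+.022)
m&=f["pixels"].max(2)>45
q=P[m];print(np.percentile(q[:,2]-z,[5,50,95]),cv2.minAreaRect(q[:,:2].astype(np.float32)))
cv2.imwrite("pics/wrist5.png",f["pixels"])
```

```text
t 16.45 pos [0.5713 0.0091 0.1628] psi -80.78 F [ 0.1 -0.6 -3.9] w 0.524
move cm: x -1.81 y -25.66 rz -0.072
[0.01013138 0.01546674 0.01672226] ((0.5711044073104858, 0.009145937860012054), (0.07809264957904816, 0.07221058011054993), 9.065993309020996)
```

View pics/wrist5.png

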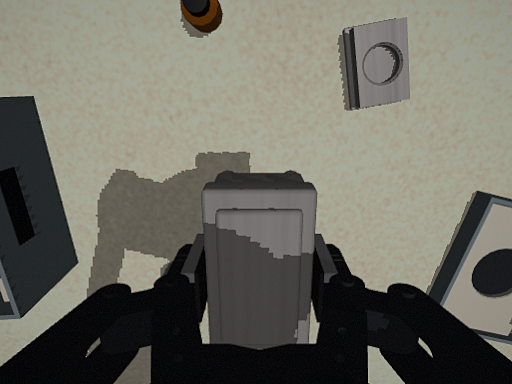

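The casket is gripped level and centred. Carrying it over and lowering it to about 3 mm above the well floor.

Request:
{"fn": "send_rows", "kwargs": {"steps": [{"translation":[-0.1,-1.5,0],"delta_rot":[0,0,0],"jaw":3},{"translation":[-0.3,-5,0],"delta_rot":[0,0,-0.02],"jaw":3},{"translation":[-0.6,-9,0],"delta_rot":[0,0,-0.03],"jaw":3},{"translation":[-0.9,-13,0],"delta_rot":[0,0,-0.04],"jaw":3},{"translation":[-1.2,-17,0],"delta_rot":[0,0,-0.05],"jaw":3},{"translation":[-1.5,-21,0],"delta_rot":[0,0,-0.06],"jaw":3},{"translation":[-1.7,-24,0],"delta_rot":[0,0,-0.072],"jaw":3},{"translation":[-1.8,-25.7,0],"delta_rot":[0,0,-0.072],"jaw":3}]}}

```text
time: 17.3
tool_pos: [0.5098, 0.2623, 0.159]
tool_rot: [0.0, 0.993, 0.117, -0.002]
contact_force: [-0.1, -0.2, -4.1]
gripper_width: 0.522
grasp_force: 62.4
```

Request:
{"fn": "send_rows", "kwargs": {"steps": [{"translation":[0,0,0],"delta_rot":[0,0,0],"jaw":3},{"translation":[0,0,0],"delta_rot":[0,0,0],"jaw":3},{"translation":[0,0,1],"delta_rot":[0,0,0],"jaw":3},{"translation":[0,0,2.5],"delta_rot":[0,0,0],"jaw":3},{"translation":[0,0,4],"delta_rot":[0,0,0],"jaw":3},{"translation":[0,0,5.5],"delta_rot":[0,0,0],"jaw":3},{"translation":[0,0,6.5],"delta_rot":[0,0,0],"jaw":3},{"translation":[0,0,7],"delta_rot":[0,0,0],"jaw":3}]}}

```text
time: 18.1
tool_pos: [0.5111, 0.2594, 0.0885]
tool_rot: [0.0, 0.993, 0.116, -0.002]
contact_force: [0.3, -0.3, -4.3]
gripper_width: 0.527
grasp_force: 62.4
```

Run:
```python
from plant import *
from h import *
go(state(),.5124,.2595,13.35-90)
```

```text
t 18.10 pos [0.5111 0.2594 0.0885] psi -76.68 F [ 0.3 -0.3 -4.3] w 0.527
move cm: x 0.13 y 0.02 rz -0.000
```

Request:
{"fn": "send_rows", "kwargs": {"steps": [{"translation":[0.1,0,0.8],"delta_rot":[0,0,0],"jaw":3},{"translation":[0.1,0,1.6],"delta_rot":[0,0,0],"jaw":3},{"translation":[0.1,0,2.4],"delta_rot":[0,0,0],"jaw":3},{"translation":[0.1,0,3.2],"delta_rot":[0,0,0],"jaw":3},{"translation":[0.1,0,3.8],"delta_rot":[0,0,0],"jaw":3},{"translation":[0.1,0,4.2],"delta_rot":[0,0,0],"jaw":3},{"translation":[0.1,0,4.4],"delta_rot":[0,0,0],"jaw":3},{"translation":[0.1,0,4.5],"delta_rot":[0,0,0],"jaw":3}]}}

```text
time: 18.9
tool_pos: [0.5132, 0.2602, 0.0457]
tool_rot: [0.0, 0.993, 0.116, 0.0]
contact_force: [0.1, 0.7, -3.5]
gripper_width: 0.525
grasp_force: 62.5
```

Request:
{"fn": "send_rows", "kwargs": {"steps": [{"translation":[0,0,0.1],"delta_rot":[0,0,0],"jaw":3},{"translation":[0,0,0.15],"delta_rot":[0,0,0],"jaw":3},{"translation":[0,0,0.2],"delta_rot":[0,0,0],"jaw":3},{"translation":[0,0,0.25],"delta_rot":[0,0,0],"jaw":3},{"translation":[0,0,0.3],"delta_rot":[0,0,0],"jaw":3},{"translation":[0,0,0.35],"delta_rot":[0,0,0],"jaw":3},{"translation":[0,0,0.35],"delta_rot":[0,0,0],"jaw":3},{"translation":[0,0,0.35],"delta_rot":[0,0,0],"jaw":3}]}}

```text
time: 19.7
tool_pos: [0.5131, 0.2602, 0.0423]
tool_rot: [0.0, 0.993, 0.116, -0.0]
contact_force: [-0.1, 0.4, -2.6]
gripper_width: 0.525
grasp_force: 62.5
```

Request:
{"fn": "send_rows", "kwargs": {"steps": [{"translation":[0,0,0.05],"delta_rot":[0,0,0],"jaw":3},{"translation":[0,0,0.1],"delta_rot":[0,0,0],"jaw":3},{"translation":[0,0,0.15],"delta_rot":[0,0,0],"jaw":3},{"translation":[0,0,0.2],"delta_rot":[0,0,0],"jaw":3},{"translation":[0,0,0.25],"delta_rot":[0,0,0],"jaw":3},{"translation":[0,0,0.25],"delta_rot":[0,0,0],"jaw":3},{"translation":[0,0,0.25],"delta_rot":[0,0,0],"jaw":3},{"translation":[0,0,0.25],"delta_rot":[0,0,0],"jaw":3}]}}

```text
time: 20.5
tool_pos: [0.5133, 0.2603, 0.0404]
tool_rot: [-0.0, 0.993, 0.116, 0.0]
contact_force: [-4.7, -1.5, 3.6]
gripper_width: 0.526
grasp_force: 63.3
```

Request:
{"fn": "send_rows", "kwargs": {"steps": [{"translation":[0,0,0],"delta_rot":[0,0,0],"jaw":4.6},{"translation":[0,0,0],"delta_rot":[0,0,0],"jaw":5},{"translation":[0,0,0],"delta_rot":[0,0,0],"jaw":5.4},{"translation":[0,0,0],"delta_rot":[0,0,0],"jaw":5.8},{"translation":[0,0,0],"delta_rot":[0,0,0],"jaw":6},{"translation":[0,0,0],"delta_rot":[0,0,0],"jaw":6},{"translation":[0,0,0],"delta_rot":[0,0,0],"jaw":6},{"translation":[0,0,-0.3],"delta_rot":[0,0,0],"jaw":6}]}}

```text
time: 21.3
tool_pos: [0.5124, 0.2612, 0.0423]
tool_rot: [-0.001, 0.993, 0.116, -0.001]
contact_force: [-1.2, 4.1, -1.1]
gripper_width: 0.701
grasp_force: 0.0
```

Request:
{"fn": "send_rows", "kwargs": {"steps": [{"translation":[0,0,-1],"delta_rot":[0,0,0],"jaw":6},{"translation":[0,0,-3],"delta_rot":[0,0,0],"jaw":6},{"translation":[0,0,-6],"delta_rot":[0,0,0],"jaw":6},{"translation":[0,0,-9],"delta_rot":[0,0,0],"jaw":6},{"translation":[0,0,-12],"delta_rot":[0,0,0],"jaw":6},{"translation":[0,0,-15],"delta_rot":[0,0,0],"jaw":6},{"translation":[0,0,-18],"delta_rot":[0,0,0],"jaw":6},{"translation":[0,0,-20],"delta_rot":[0,0,0],"jaw":6}]}}

```text
time: 22.1
tool_pos: [0.5141, 0.26, 0.2467]
tool_rot: [-0.0, 0.993, 0.116, 0.002]
contact_force: [0.2, -0.4, 1.4]
gripper_width: 0.701
grasp_force: 0.0
```

Request:
{"fn": "send_rows", "kwargs": {"steps": [{"translation":[-1.2,3.3,0],"delta_rot":[0,0,0],"jaw":6},{"translation":[-2.4,6.6,0],"delta_rot":[0,0,0],"jaw":6},{"translation":[-3.6,9.9,0],"delta_rot":[0,0,0],"jaw":6},{"translation":[-4.8,13.2,0],"delta_rot":[0,0,0],"jaw":6},{"translation":[-6,16.5,0],"delta_rot":[0,0,0],"jaw":6},{"translation":[-7.2,20,0],"delta_rot":[0,0,0],"jaw":6},{"translation":[-8.4,23.5,0],"delta_rot":[0,0,0],"jaw":6},{"translation":[-9.6,27,0],"delta_rot":[0,0,0],"jaw":6}]}}

```text
time: 22.9
tool_pos: [0.4817, -0.0265, 0.2438]
tool_rot: [0.001, 0.993, 0.116, 0.001]
contact_force: [0.2, -1.8, -0.4]
gripper_width: 0.704
grasp_force: 0.0
```

Request:
{"fn": "send_rows", "kwargs": {"steps": [{"translation":[-1.3,3.6,0],"delta_rot":[0,0,0.05],"jaw":6},{"translation":[-2.6,7.2,0],"delta_rot":[0,0,0.1],"jaw":6},{"translation":[-3.9,10.8,0],"delta_rot":[0,0,0.15],"jaw":6},{"translation":[-5.2,14.4,0],"delta_rot":[0,0,0.2],"jaw":6},{"translation":[-6.5,18,0],"delta_rot":[0,0,0.25],"jaw":6},{"translation":[-7.8,21.6,0],"delta_rot":[0,0,0.3],"jaw":6},{"translation":[-9.3,25.3,0],"delta_rot":[0,0,0.315],"jaw":6},{"translation":[-9.3,25.3,0],"delta_rot":[0,0,0.315],"jaw":6}]}}

```text
time: 23.7
tool_pos: [0.4487, -0.2964, 0.2436]
tool_rot: [0.001, 0.999, -0.044, -0.0]
contact_force: [0.7, 1.1, -0.5]
gripper_width: 0.699
grasp_force: 0.0
```

Run:
```python
from plant import *
from h import *
s=state();report(s)
f=grab_frame("wrist");pickle.dump(f,open("wrist6.pkl","wb"))
P=cloud(f);ok=(f["range_z"]>0)
near=ok&(np.hypot(P[...,0]-.508,P[...,1]+.292)<.13)
px=f["pixels"].astype(int);ny=abs(px[...,0]-px[...,2])<35
q=P[near&ny&(P[...,2]>.018)&(P[...,2]<.025)];print("rim",cv2.minAreaRect(q[:,:2].astype(np.float32)))
rect(f,.508,-.292,.06,.045,.075)
g=grab_frame("scene");b=g["pixels"][140:250,320:460]
cv2.imwrite("pics/mix2.png",np.vstack([f["pixels"],cv2.resize(b,(512,216),interpolation=cv2.INTER_CUBIC)]))
```

```text
t 23.70 pos [ 0.4487 -0.2964  0.2436] psi -95.02 F [ 0.7  1.1 -0.5] w 0.699
rim ((0.5066828727722168, -0.29177913069725037), (0.19733762741088867, 0.1465785801410675), 85.28269958496094)
1041 rect [ 0.5067 -0.2919] [0.01   0.0888] 85.39
```

View pics/mix2.png

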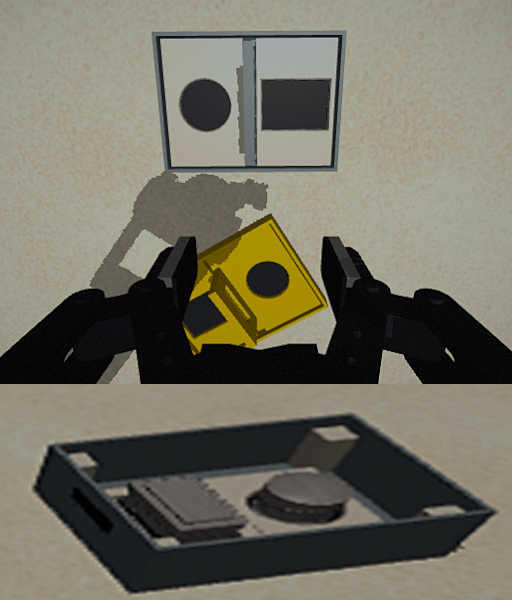

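The wrist view shows the tray's grip board at (249,100), the round well on the left and the oblong well on the right. Both silver pieces sit in their cradles. I'll check their tops, then grip the tray.

Request:
{"fn": "send_rows", "kwargs": {"steps": [{"translation":[1,-0.2,2],"delta_rot":[0,0,0],"jaw":6},{"translation":[2,-0.4,4],"delta_rot":[0,0,0],"jaw":6},{"translation":[3,-0.6,6],"delta_rot":[0,0,0],"jaw":6},{"translation":[4,-0.8,8],"delta_rot":[0,0,0],"jaw":6},{"translation":[5,-0.9,10],"delta_rot":[0,0,-0.005],"jaw":6},{"translation":[5.7,-1,12],"delta_rot":[0,0,-0.005],"jaw":6},{"translation":[5.7,-1,14],"delta_rot":[0,0,-0.005],"jaw":6},{"translation":[5.7,-1,14],"delta_rot":[0,0,-0.005],"jaw":6}]}}

```text
time: 24.6
tool_pos: [0.5061, -0.2842, 0.0997]
tool_rot: [-0.002, 0.999, -0.038, -0.003]
contact_force: [-0.5, 0.1, 0.1]
gripper_width: 0.703
grasp_force: 0.0
```

Run:
```python
from plant import *
from h import *
go(state(),.5067,-.2918,-94.7)
f=grab_frame("side");g=grab_frame("scene")
for h in(f,g):
    P=cloud(h)
    for x,y in((.493,.342),(.5128,.260)):
        m=(h["range_z"]>0)&(np.hypot(P[...,0]-x,P[...,1]-y)<.015);q=P[m]
        A=np.c_[q[:,:2]-[x,y],np.ones(len(q))];c=np.linalg.lstsq(A,q[:,2],rcond=None)[0];print(len(q),"slope",c[:2].round(3),"top z %.4f"%c[2])
```

```text
t 24.60 pos [ 0.5061 -0.2842  0.0997] psi -94.30 F [-0.5  0.1  0.1] w 0.703
move cm: x 0.12 y 0.75 rz 0.007
31 slope [0.194 0.027] top z 0.0541
35 slope [-0.018 -0.01 ] top z 0.0542
93 slope [0.039 0.006] top z 0.0562
97 slope [ 0.025 -0.005] top z 0.0549
```

Request:
{"fn": "send_rows", "kwargs": {"steps": [{"translation":[0.1,0.4,0],"delta_rot":[0,0,0.007],"jaw":6},{"translation":[0.1,0.75,0],"delta_rot":[0,0,0.007],"jaw":6},{"translation":[0.1,0.75,1],"delta_rot":[0,0,0.007],"jaw":6},{"translation":[0.1,0.75,2.2],"delta_rot":[0,0,0.007],"jaw":6},{"translation":[0.1,0.75,3.4],"delta_rot":[0,0,0.007],"jaw":6},{"translation":[0.1,0.75,4.6],"delta_rot":[0,0,0.007],"jaw":6},{"translation":[0.1,0.75,5.35],"delta_rot":[0,0,0.007],"jaw":6},{"translation":[0.1,0.75,5.35],"delta_rot":[0,0,0.007],"jaw":6}]}}

```text
time: 25.5
tool_pos: [0.5067, -0.2937, 0.047]
tool_rot: [-0.001, 0.999, -0.042, -0.002]
contact_force: [0.3, -0.0, 0.5]
gripper_width: 0.702
grasp_force: 0.0
```

Request:
{"fn": "send_rows", "kwargs": {"steps": [{"translation":[0,0,0],"delta_rot":[0,0,0],"jaw":4.5},{"translation":[0,0,0],"delta_rot":[0,0,0],"jaw":3},{"translation":[0,0,0],"delta_rot":[0,0,0],"jaw":2},{"translation":[0,0,0],"delta_rot":[0,0,0],"jaw":1.2},{"translation":[0,0,0],"delta_rot":[0,0,0],"jaw":0.6},{"translation":[0,0,0],"delta_rot":[0,0,0],"jaw":0},{"translation":[0,0,0],"delta_rot":[0,0,0],"jaw":0},{"translation":[0,0,0],"delta_rot":[0,0,0],"jaw":0}]}}

```text
time: 26.3
tool_pos: [0.5084, -0.2947, 0.0501]
tool_rot: [0.0, 0.999, -0.042, 0.001]
contact_force: [0.3, 2.5, 5.8]
gripper_width: 0.096
grasp_force: 61.6
```

Request:
{"fn": "send_rows", "kwargs": {"steps": [{"translation":[0,0,0],"delta_rot":[0,0,0],"jaw":0},{"translation":[0,0,0],"delta_rot":[0,0,0],"jaw":0},{"translation":[0,0,-0.5],"delta_rot":[0,0,0],"jaw":0},{"translation":[0,0,-1],"delta_rot":[0,0,0],"jaw":0},{"translation":[0,0,-2],"delta_rot":[0,0,0],"jaw":0},{"translation":[0,0,-3],"delta_rot":[0,0,0],"jaw":0},{"translation":[0,0,-4],"delta_rot":[0,0,0],"jaw":0},{"translation":[0,0,-4],"delta_rot":[0,0,0],"jaw":0}]}}

```text
time: 27.1
tool_pos: [0.5092, -0.2956, 0.092]
tool_rot: [0.001, 0.999, -0.042, 0.002]
contact_force: [0.9, 0.4, -2.4]
gripper_width: 0.101
grasp_force: 60.4
```

Run:
```python
from plant import *
from h import *
s=state();report(s);c=s["tool_pos"]
for n in("scene","side"):
    f=grab_frame(n);P=cloud(f);px=f["pixels"].astype(int)
    m=(f["range_z"]>0)&(np.hypot(P[...,0]-c[0],P[...,1]-c[1])<.13)&(abs(px[...,0]-px[...,2])<40)
    zt=c[2]-.046
    q=P[m&(P[...,2]>zt+.004)&(P[...,2]<zt+.03)]
    print(n,cv2.minAreaRect(q[:,:2].astype(np.float32)))
    q=P[m&(P[...,2]>zt-.005)&(P[...,2]<zt+.018)&(px.min(2)>100)]
    A=np.c_[q[:,:2]-c[:2],np.ones(len(q))];k=np.linalg.lstsq(A,q[:,2]-zt,rcond=None)[0];print("foam",len(q),k.round(4))
```

```text
t 27.10 pos [ 0.5092 -0.2956  0.092 ] psi -94.82 F [ 0.9  0.4 -2.4] w 0.101
scene ((0.5101253390312195, -0.29442572593688965), (0.19802120327949524, 0.15034008026123047), 85.4838638305664)
foam 1201 [ 0.0077 -0.0046  0.0093]
side ((0.5066692233085632, -0.29463765025138855), (0.20150326192378998, 0.15136271715164185), 84.42552947998047)
foam 1954 [-0.0039 -0.0069  0.0083]
```

The tray is held level. Lifting and carrying it over the box, with the yaw turn in the last leg.

Request:
{"fn": "send_rows", "kwargs": {"steps": [{"translation":[0,0,-1],"delta_rot":[0,0,0],"jaw":0},{"translation":[0,0,-2.5],"delta_rot":[0,0,0],"jaw":0},{"translation":[0,0,-4],"delta_rot":[0,0,0],"jaw":0},{"translation":[0,0,-6],"delta_rot":[0,0,0],"jaw":0},{"translation":[0,0,-8],"delta_rot":[0,0,0],"jaw":0},{"translation":[0,0,-10],"delta_rot":[0,0,0],"jaw":0},{"translation":[0,0,-11.5],"delta_rot":[0,0,0],"jaw":0},{"translation":[0,0,-12],"delta_rot":[0,0,0],"jaw":0}]}}

```text
time: 28.0
tool_pos: [0.509, -0.2954, 0.2128]
tool_rot: [0.001, 0.999, -0.042, 0.002]
contact_force: [0.2, 0.0, -1.7]
gripper_width: 0.107
grasp_force: 60.5
```

Request:
{"fn": "send_rows", "kwargs": {"steps": [{"translation":[-0.1,-1,0],"delta_rot":[0,0,0],"jaw":0},{"translation":[-0.3,-3,0],"delta_rot":[0,0,0],"jaw":0},{"translation":[-0.5,-5.5,0],"delta_rot":[0,0,0],"jaw":0},{"translation":[-0.8,-8.5,0],"delta_rot":[0,0,0],"jaw":0},{"translation":[-1.1,-11.5,0],"delta_rot":[0,0,0],"jaw":0},{"translation":[-1.4,-14.5,0],"delta_rot":[0,0,0],"jaw":0},{"translation":[-1.7,-17.5,0],"delta_rot":[0,0,0],"jaw":0},{"translation":[-2,-20.5,0],"delta_rot":[0,0,0],"jaw":0}]}}

```text
time: 28.8
tool_pos: [0.5037, -0.0857, 0.2075]
tool_rot: [-0.001, 0.999, -0.042, -0.001]
contact_force: [1.0, -0.0, -4.0]
gripper_width: 0.103
grasp_force: 60.4
```

Request:
{"fn": "send_rows", "kwargs": {"steps": [{"translation":[-0.3,-3,0],"delta_rot":[0,0,0],"jaw":0},{"translation":[-0.6,-6,0],"delta_rot":[0,0,0],"jaw":0},{"translation":[-0.9,-9,0],"delta_rot":[0,0,0],"jaw":0},{"translation":[-1.1,-12,0],"delta_rot":[0,0,0],"jaw":0},{"translation":[-1.4,-15,0],"delta_rot":[0,0,0],"jaw":0},{"translation":[-1.6,-18,0],"delta_rot":[0,0,0],"jaw":0},{"translation":[-1.8,-20,0],"delta_rot":[0,0,0],"jaw":0},{"translation":[-2,-22,0],"delta_rot":[0,0,0],"jaw":0}]}}

```text
time: 29.6
tool_pos: [0.5016, 0.1346, 0.2075]
tool_rot: [0.0, 0.999, -0.041, -0.002]
contact_force: [0.0, -0.0, -3.4]
gripper_width: 0.105
grasp_force: 60.4
```

Request:
{"fn": "send_rows", "kwargs": {"steps": [{"translation":[-0.3,-3,0],"delta_rot":[0,0,-0.05],"jaw":0},{"translation":[-0.6,-6,0],"delta_rot":[0,0,-0.1],"jaw":0},{"translation":[-0.9,-9,0],"delta_rot":[0,0,-0.15],"jaw":0},{"translation":[-1.1,-12,0],"delta_rot":[0,0,-0.2],"jaw":0},{"translation":[-1.3,-14.5,0],"delta_rot":[0,0,-0.25],"jaw":0},{"translation":[-1.5,-16.5,0],"delta_rot":[0,0,-0.3],"jaw":0},{"translation":[-1.5,-17,0],"delta_rot":[0,0,-0.317],"jaw":0},{"translation":[-1.5,-17,0],"delta_rot":[0,0,-0.317],"jaw":0}]}}

```text
time: 30.4
tool_pos: [0.5015, 0.3037, 0.2079]
tool_rot: [0.0, 0.993, 0.117, -0.001]
contact_force: [-0.2, -0.4, -2.4]
gripper_width: 0.1
grasp_force: 60.4
```

Request:
{"fn": "send_rows", "kwargs": {"steps": [{"translation":[0,0,1],"delta_rot":[0,0,0],"jaw":0},{"translation":[0,0,2],"delta_rot":[0,0,0],"jaw":0},{"translation":[0,0,3],"delta_rot":[0,0,0],"jaw":0},{"translation":[0,0,4],"delta_rot":[0,0,0],"jaw":0},{"translation":[0,0,4.5],"delta_rot":[0,0,0],"jaw":0},{"translation":[0,0,5],"delta_rot":[0,0,0],"jaw":0},{"translation":[0,0,5],"delta_rot":[0,0,0],"jaw":0},{"translation":[0,0,5],"delta_rot":[0,0,0],"jaw":0}]}}

```text
time: 31.2
tool_pos: [0.5034, 0.303, 0.1596]
tool_rot: [-0.0, 0.993, 0.116, 0.0]
contact_force: [-0.1, -0.4, -3.0]
gripper_width: 0.104
grasp_force: 60.3
```

Run:
```python
from plant import *
from h import *
s=state();go(s,.504,.3016,-76.65);c=s["tool_pos"];zt=c[2]-.051
for n in("scene","wrist"):
    f=grab_frame(n);pickle.dump(f,open(n+"7.pkl","wb"));P=cloud(f)
    m=(f["range_z"]>0)&(np.hypot(P[...,0]-c[0],P[...,1]-c[1])<.15)
    q=P[m&(P[...,2]>zt+.012)&(P[...,2]<zt+.026)];print(n,len(q),"tray",cv2.minAreaRect(q[:,:2].astype(np.float32)))
    q=P[m&(P[...,2]>.078)&(P[...,2]<.09)];print(len(q),"box",cv2.minAreaRect(q[:,:2].astype(np.float32)))
    cv2.imwrite(f"pics/{n}7.png",f["pixels"])
```

```text
t 31.20 pos [0.5034 0.303  0.1596] psi -76.67 F [-0.1 -0.4 -3. ] w 0.104
move cm: x 0.03 y 0.15 rz -0.000
scene 2993 tray ((0.5032927989959717, 0.302894651889801), (0.15052646398544312, 0.19822286069393158), 13.2626314163208)
479 box ((0.505600094795227, 0.30192726850509644), (0.1672145277261734, 0.21621276438236237), 13.032363891601562)
wrist 48103 tray ((0.5022110939025879, 0.30269718170166016), (0.14569967985153198, 0.19789384305477142), 13.355026245117188)
2785 box ((0.5779730081558228, 0.31960630416870117), (0.01131359487771988, 0.2167576104402542), 13.334572792053223)
```

View pics/wrist7.png

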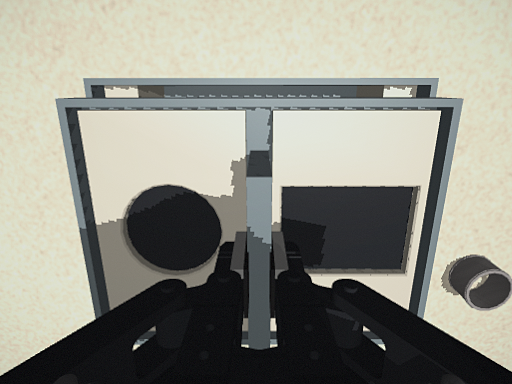

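The wrist view shows the tray parallel above the box, with an even strip of the box's far wall visible at (260,88). I'll correct by about 1 mm and lower.

Request:
{"fn": "send_rows", "kwargs": {"steps": [{"translation":[0.1,0.15,0],"delta_rot":[0,0,0],"jaw":0},{"translation":[0.1,0.15,0.5],"delta_rot":[0,0,0],"jaw":0},{"translation":[0.1,0.15,1],"delta_rot":[0,0,0],"jaw":0},{"translation":[0.1,0.15,1.5],"delta_rot":[0,0,0],"jaw":0},{"translation":[0.1,0.15,2],"delta_rot":[0,0,0],"jaw":0},{"translation":[0.1,0.15,2.5],"delta_rot":[0,0,0],"jaw":0},{"translation":[0.1,0.15,3],"delta_rot":[0,0,0],"jaw":0},{"translation":[0.1,0.15,3.4],"delta_rot":[0,0,0],"jaw":0}]}}

```text
time: 32.1
tool_pos: [0.5043, 0.3016, 0.1247]
tool_rot: [0.0, 0.993, 0.116, -0.0]
contact_force: [0.2, -0.4, -3.2]
gripper_width: 0.103
grasp_force: 60.4
```

Request:
{"fn": "send_rows", "kwargs": {"steps": [{"translation":[0,0,0.1],"delta_rot":[0,0,0],"jaw":0},{"translation":[0,0,0.2],"delta_rot":[0,0,0],"jaw":0},{"translation":[0,0,0.3],"delta_rot":[0,0,0],"jaw":0},{"translation":[0,0,0.4],"delta_rot":[0,0,0],"jaw":0},{"translation":[0,0,0.5],"delta_rot":[0,0,0],"jaw":0},{"translation":[0,0,0.6],"delta_rot":[0,0,0],"jaw":0},{"translation":[0,0,0.7],"delta_rot":[0,0,0],"jaw":0},{"translation":[0,0,0.7],"delta_rot":[0,0,0],"jaw":0}]}}

```text
time: 32.9
tool_pos: [0.5044, 0.3017, 0.1181]
tool_rot: [0.0, 0.993, 0.116, -0.0]
contact_force: [-0.4, 1.1, -3.0]
gripper_width: 0.104
grasp_force: 60.4
```

Request:
{"fn": "send_rows", "kwargs": {"steps": [{"translation":[0,0,0.05],"delta_rot":[0,0,0],"jaw":0},{"translation":[0,0,0.1],"delta_rot":[0,0,0],"jaw":0},{"translation":[0,0,0.15],"delta_rot":[0,0,0],"jaw":0},{"translation":[0,0,0.2],"delta_rot":[0,0,0],"jaw":0},{"translation":[0,0,0.25],"delta_rot":[0,0,0],"jaw":0},{"translation":[0,0,0.25],"delta_rot":[0,0,0],"jaw":0},{"translation":[0,0,0.25],"delta_rot":[0,0,0],"jaw":0},{"translation":[0,0,0.25],"delta_rot":[0,0,0],"jaw":0}]}}

```text
time: 33.7
tool_pos: [0.5046, 0.3018, 0.1161]
tool_rot: [-0.0, 0.993, 0.116, 0.0]
contact_force: [-1.1, 0.5, -0.2]
gripper_width: 0.107
grasp_force: 60.7
```

Request:
{"fn": "send_rows", "kwargs": {"steps": [{"translation":[0,0,0.04],"delta_rot":[0,0,0],"jaw":0},{"translation":[0,0,0.08],"delta_rot":[0,0,0],"jaw":0},{"translation":[0,0,0.08],"delta_rot":[0,0,0],"jaw":0},{"translation":[0,0,0.08],"delta_rot":[0,0,0],"jaw":1.2},{"translation":[0,0,0.08],"delta_rot":[0,0,0],"jaw":2},{"translation":[0,0,0.08],"delta_rot":[0,0,0],"jaw":3},{"translation":[0,0,0.08],"delta_rot":[0,0,0],"jaw":4},{"translation":[0,0,0.08],"delta_rot":[0,0,0],"jaw":4}]}}

```text
time: 34.5
tool_pos: [0.5045, 0.3017, 0.1149]
tool_rot: [-0.0, 0.993, 0.116, -0.0]
contact_force: [0.7, -0.6, 0.0]
gripper_width: 0.47
grasp_force: 0.0
```

Request:
{"fn": "send_rows", "kwargs": {"steps": [{"translation":[0,0,-0.5],"delta_rot":[0,0,0],"jaw":4},{"translation":[0,0,-2],"delta_rot":[0,0,0],"jaw":4},{"translation":[0,0,-4],"delta_rot":[0,0,0],"jaw":4},{"translation":[0,0,-6],"delta_rot":[0,0,0],"jaw":4},{"translation":[0,0,-8],"delta_rot":[0,0,0],"jaw":4},{"translation":[0,0,-10],"delta_rot":[0,0,0],"jaw":4},{"translation":[0,0,-12],"delta_rot":[0,0,0],"jaw":4},{"translation":[0,0,-14],"delta_rot":[0,0,0],"jaw":4}]}}

```text
time: 35.3
tool_pos: [0.5046, 0.3018, 0.2576]
tool_rot: [-0.0, 0.993, 0.116, 0.001]
contact_force: [0.3, 0.3, -0.4]
gripper_width: 0.469
grasp_force: 0.0
```

Request:
{"fn": "send_rows", "kwargs": {"steps": [{"translation":[-1.5,0,0],"delta_rot":[0,0,0],"jaw":7},{"translation":[-3,0,0],"delta_rot":[0,0,0],"jaw":7},{"translation":[-4.5,0,0],"delta_rot":[0,0,0],"jaw":7},{"translation":[-6,0,0],"delta_rot":[0,0,0],"jaw":7},{"translation":[-6,0,0],"delta_rot":[0,0,0],"jaw":7},{"translation":[-6,0,0],"delta_rot":[0,0,0],"jaw":7},{"translation":[-6,0,0],"delta_rot":[0,0,0],"jaw":7},{"translation":[-6,0,0],"delta_rot":[0,0,0],"jaw":7}]}}

```text
time: 36.1
tool_pos: [0.4466, 0.2879, 0.2552]
tool_rot: [-0.0, 0.993, 0.116, 0.0]
contact_force: [-0.1, -0.5, 0.4]
gripper_width: 0.817
grasp_force: 0.0
```

Run:
```python
from plant import *
from h import *
s=state();report(s)
f=grab_frame("wrist");pickle.dump(f,open("wrist8.pkl","wb"));P=cloud(f);px=f["pixels"].astype(int)
cv2.imwrite("pics/wrist8.png",f["pixels"])
ok=(f["range_z"]>0);a=np.radians(13.35)
c=np.array([.5035,.302]);d=P[...,:2]-c;bx=d@[np.cos(a),np.sin(a)];by=d@[-np.sin(a),np.cos(a)]
foam=ok&(abs(bx)<.06)&(abs(by)<.09)&(px.min(2)>110)&(P[...,2]>.07)&(P[...,2]<.09);q=P[foam]
A=np.c_[q[:,:2]-c,np.ones(len(q))];k=np.linalg.lstsq(A,q[:,2],rcond=None)[0];print("foam",len(q),k.round(4))
for nm,y0 in(("+y",.049),("-y",-.049)):
    m=ok&(abs(bx)<.042)&(abs(by-y0)<.041)&(P[...,2]<.0795)&(P[...,2]>.065)&(px.max(2)<80)
    m=cv2.morphologyEx(m.astype(np.uint8),cv2.MORPH_OPEN,np.ones((3,3)));n,l,st,_=cv2.connectedComponentsWithStats(m);w=P[l==1+st[1:,4].argmax()]
    print(nm,len(w),np.median(w[:,2]),cv2.minAreaRect(w[:,:2].astype(np.float32)),cv2.minEnclosingCircle(w[:,:2].astype(np.float32)))
```

```text
t 36.10 pos [0.4466 0.2879 0.2552] psi -76.68 F [-0.1 -0.5  0.4] w 0.817
foam 15352 [-0.0036 -0.0003  0.0813]
+y 2775 0.07606596587593852 ((0.49195700883865356, 0.3495337665081024), (0.05469328537583351, 0.05450286716222763), 25.655780792236328) ((0.4918929934501648, 0.3495514988899231), 0.027891257777810097)
-y 4587 0.0760218204835911 ((0.5144847631454468, 0.2530951499938965), (0.05312199145555496, 0.07320593297481537), 13.491300582885742) ((0.5140713453292847, 0.2532658576965332), 0.04476098716259003)
```

View pics/wrist8.png

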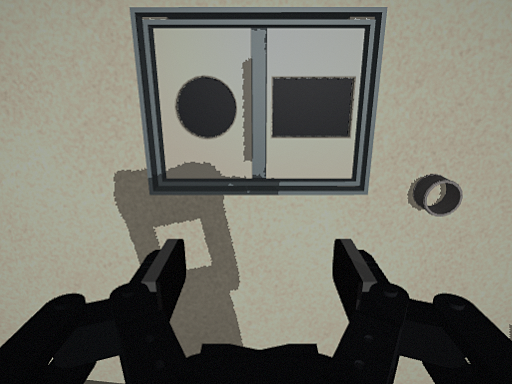

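The tray is seated level, with its foam top measured at 81.3 mm (expected 81). The wells are at (206,106) and (313,107). Next is the napkin ring.

Request:
{"fn": "send_rows", "kwargs": {"steps": [{"translation":[-0.6,2.7,0],"delta_rot":[0,0,-0.12],"jaw":7},{"translation":[-1.2,5.4,0],"delta_rot":[0,0,-0.24],"jaw":7},{"translation":[-1.8,8.1,0],"delta_rot":[0,0,-0.36],"jaw":7},{"translation":[-2.4,10.8,0],"delta_rot":[0,0,-0.48],"jaw":7},{"translation":[-3,13.5,0],"delta_rot":[0,0,-0.6],"jaw":7},{"translation":[-3.6,16.2,0],"delta_rot":[0,0,-0.72],"jaw":7},{"translation":[-4.2,18.9,0],"delta_rot":[0,0,-0.84],"jaw":7},{"translation":[-4.8,21.6,0],"delta_rot":[0,0,-0.96],"jaw":7}]}}

```text
time: 36.95
tool_pos: [0.4494, 0.0654, 0.255]
tool_rot: [0.0, 0.826, 0.564, 0.0]
contact_force: [0.0, 0.7, -0.1]
gripper_width: 0.82
grasp_force: 0.0
```

Request:
{"fn": "send_rows", "kwargs": {"steps": [{"translation":[0,0,2],"delta_rot":[0,0,-0.12],"jaw":7},{"translation":[0,0,4],"delta_rot":[0,0,-0.24],"jaw":7},{"translation":[0,0,6],"delta_rot":[0,0,-0.36],"jaw":7},{"translation":[0,0,8],"delta_rot":[0,0,-0.48],"jaw":7},{"translation":[0,0,10],"delta_rot":[0,0,-0.6],"jaw":7},{"translation":[0,0,10.5],"delta_rot":[0,0,-0.611],"jaw":7},{"translation":[0,0,10.5],"delta_rot":[0,0,-0.611],"jaw":7},{"translation":[0,0,10.5],"delta_rot":[0,0,-0.611],"jaw":7}]}}

```text
time: 37.75
tool_pos: [0.45, 0.0666, 0.1511]
tool_rot: [0.001, 0.621, 0.784, 0.0]
contact_force: [0.4, -0.1, 0.5]
gripper_width: 0.82
grasp_force: 0.0
```

Run:
```python
from plant import *
from h import *
s=state();f=grab_frame("wrist");pickle.dump(f,open("wrist9.pkl","wb"))
R=rect(f,.4501,.0663,.04,.024,.04);go(s,*R[0],13.35)
```

```text
800 rect [0.4492 0.0661] [0.0457 0.0451] 47.02
t 37.75 pos [0.45   0.0666 0.1511] psi 13.26 F [ 0.4 -0.1  0.5] w 0.820
move cm: x -0.03 y -0.09 rz -0.002
```

Request:
{"fn": "send_rows", "kwargs": {"steps": [{"translation":[0,-0.1,2],"delta_rot":[0,0,0],"jaw":7},{"translation":[0,-0.1,4],"delta_rot":[0,0,0],"jaw":7},{"translation":[0,-0.1,6],"delta_rot":[0,0,0],"jaw":7},{"translation":[0,-0.1,8],"delta_rot":[0,0,0],"jaw":7},{"translation":[0,-0.1,10],"delta_rot":[0,0,0],"jaw":7},{"translation":[0,-0.1,12],"delta_rot":[0,0,0],"jaw":7},{"translation":[0,-0.1,12.9],"delta_rot":[0,0,0],"jaw":7},{"translation":[0,-0.1,12.9],"delta_rot":[0,0,0],"jaw":7}]}}

```text
time: 38.6
tool_pos: [0.4479, 0.0664, 0.0206]
tool_rot: [-0.001, 0.62, 0.784, -0.0]
contact_force: [-0.2, -0.1, -0.5]
gripper_width: 0.819
grasp_force: 0.0
```

Request:
{"fn": "send_rows", "kwargs": {"steps": [{"translation":[0,0,0],"delta_rot":[0,0,0],"jaw":6},{"translation":[0,0,0],"delta_rot":[0,0,0],"jaw":5},{"translation":[0,0,0],"delta_rot":[0,0,0],"jaw":4},{"translation":[0,0,0],"delta_rot":[0,0,0],"jaw":3},{"translation":[0,0,0],"delta_rot":[0,0,0],"jaw":3},{"translation":[0,0,0],"delta_rot":[0,0,0],"jaw":3},{"translation":[0,0,0],"delta_rot":[0,0,0],"jaw":3},{"translation":[0,0,0],"delta_rot":[0,0,0],"jaw":3}]}}

```text
time: 39.4
tool_pos: [0.4498, 0.0664, 0.0229]
tool_rot: [0.001, 0.62, 0.784, 0.001]
contact_force: [-1.3, -0.5, 6.0]
gripper_width: 0.501
grasp_force: 61.4
```

Request:
{"fn": "send_rows", "kwargs": {"steps": [{"translation":[0,0,-0.5],"delta_rot":[0,0,0],"jaw":3},{"translation":[0,0,-2],"delta_rot":[0,0,0],"jaw":3},{"translation":[0,0,-5],"delta_rot":[0,0,0],"jaw":3},{"translation":[0,0,-8],"delta_rot":[0,0,0],"jaw":3},{"translation":[0,0,-11],"delta_rot":[0,0,0],"jaw":3},{"translation":[0,0,-14],"delta_rot":[0,0,0],"jaw":3},{"translation":[0,0,-16.5],"delta_rot":[0,0,0],"jaw":3},{"translation":[0,0,-18],"delta_rot":[0,0,0],"jaw":3}]}}

```text
time: 40.2
tool_pos: [0.4489, 0.0664, 0.2036]
tool_rot: [0.001, 0.62, 0.785, 0.001]
contact_force: [0.2, 0.5, -0.5]
gripper_width: 0.499
grasp_force: 60.9
```

Run:
```python
from plant import *
from h import *
s=state();f=grab_frame("wrist");pickle.dump(f,open("wrist10.pkl","wb"));go(s,.492,.3496,13.35)
P=cloud(f);c=s["tool_pos"];a=np.radians(13.35);d=P[...,:2]-c[:2]
tx=d@[-np.sin(a),np.cos(a)];ty=d@[np.cos(a),np.sin(a)];h=P[...,2]-c[2]
m=(f["range_z"]>0)&(abs(ty)<.015)&(abs(tx)<.035)&(h>-.03)&(h<.03)
for lo,hi in((-.035,-.015),(.015,.035)):
    k=m&(tx>lo)&(tx<hi);print(k.sum(),np.percentile(h[k],[5,50,95,99]).round(4) if k.any() else "",tx[k].min() if k.any() else "",tx[k].max() if k.any() else "")
cv2.imwrite("pics/wrist10.png",f["pixels"])
```

```text
t 40.20 pos [0.4489 0.0664 0.2036] psi 13.35 F [ 0.2  0.5 -0.5] w 0.499
move cm: x 26.56 y 10.73 rz 0.000
2242 [-0.02   -0.0029  0.0076  0.0082] -0.02279157697166659 -0.015000724247038803
1980 [-0.0198 -0.0017  0.0078  0.0083] 0.015045353730066165 0.023084028600815956
```

View pics/wrist10.png

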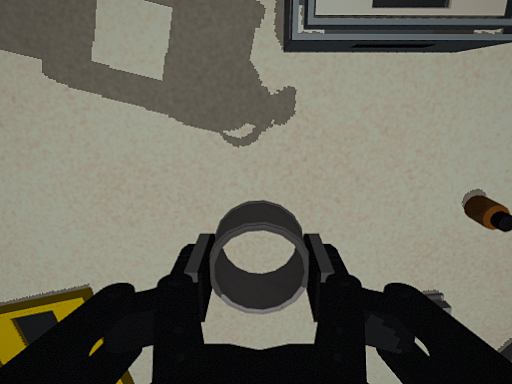

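The ring is gripped upright and centred, its bottom 22.5 mm below the TCP. The vial still stands at (488,212). Carrying it to the round well.

Request:
{"fn": "send_rows", "kwargs": {"steps": [{"translation":[1.5,0.6,0],"delta_rot":[0,0,0],"jaw":3},{"translation":[5,2,0],"delta_rot":[0,0,0],"jaw":3},{"translation":[9,3.6,0],"delta_rot":[0,0,0],"jaw":3},{"translation":[13,5.2,0],"delta_rot":[0,0,0],"jaw":3},{"translation":[17,6.8,0],"delta_rot":[0,0,0],"jaw":3},{"translation":[21,8.4,0],"delta_rot":[0,0,0],"jaw":3},{"translation":[25,10,0],"delta_rot":[0,0,0],"jaw":3},{"translation":[26.6,10.7,0],"delta_rot":[0,0,0],"jaw":3}]}}

```text
time: 41.05
tool_pos: [0.4901, 0.3526, 0.1991]
tool_rot: [-0.001, 0.619, 0.785, -0.001]
contact_force: [-0.1, 0.1, -0.2]
gripper_width: 0.502
grasp_force: 61.0
```

Request:
{"fn": "send_rows", "kwargs": {"steps": [{"translation":[0,0,0],"delta_rot":[0,0,0],"jaw":3},{"translation":[0,0,1],"delta_rot":[0,0,0],"jaw":3},{"translation":[0,0,2.5],"delta_rot":[0,0,0],"jaw":3},{"translation":[0,0,4],"delta_rot":[0,0,0],"jaw":3},{"translation":[0,0,5.5],"delta_rot":[0,0,0],"jaw":3},{"translation":[0,0,6.6],"delta_rot":[0,0,0],"jaw":3},{"translation":[0,0,7.3],"delta_rot":[0,0,0],"jaw":3},{"translation":[0,0,7.5],"delta_rot":[0,0,0],"jaw":3}]}}

```text
time: 41.85
tool_pos: [0.4904, 0.3495, 0.1246]
tool_rot: [-0.0, 0.62, 0.784, -0.001]
contact_force: [0.1, -0.6, 0.4]
gripper_width: 0.497
grasp_force: 61.0
```

Run:
```python
from plant import *
from h import *
go(state(),.492,.3496,13.35)
```

```text
t 41.85 pos [0.4904 0.3495 0.1246] psi 13.34 F [ 0.1 -0.6  0.4] w 0.497
move cm: x -0.02 y 0.16 rz -0.000
```

Touch is expected at TCP 97.5 mm, 27 mm lower.

Request:
{"fn": "send_rows", "kwargs": {"steps": [{"translation":[0,0.15,0.4],"delta_rot":[0,0,0],"jaw":3},{"translation":[0,0.15,0.8],"delta_rot":[0,0,0],"jaw":3},{"translation":[0,0.15,1.2],"delta_rot":[0,0,0],"jaw":3},{"translation":[0,0.15,1.6],"delta_rot":[0,0,0],"jaw":3},{"translation":[0,0.15,1.9],"delta_rot":[0,0,0],"jaw":3},{"translation":[0,0.15,2.1],"delta_rot":[0,0,0],"jaw":3},{"translation":[0,0.15,2.3],"delta_rot":[0,0,0],"jaw":3},{"translation":[0,0.15,2.4],"delta_rot":[0,0,0],"jaw":3}]}}

```text
time: 42.65
tool_pos: [0.4923, 0.3502, 0.1018]
tool_rot: [-0.0, 0.62, 0.784, -0.0]
contact_force: [0.1, 0.4, 0.2]
gripper_width: 0.499
grasp_force: 61.0
```

Request:
{"fn": "send_rows", "kwargs": {"steps": [{"translation":[0,0,0.05],"delta_rot":[0,0,0],"jaw":3},{"translation":[0,0,0.1],"delta_rot":[0,0,0],"jaw":3},{"translation":[0,0,0.15],"delta_rot":[0,0,0],"jaw":3},{"translation":[0,0,0.2],"delta_rot":[0,0,0],"jaw":3},{"translation":[0,0,0.25],"delta_rot":[0,0,0],"jaw":3},{"translation":[0,0,0.25],"delta_rot":[0,0,0],"jaw":3},{"translation":[0,0,0.25],"delta_rot":[0,0,0],"jaw":3},{"translation":[0,0,0.25],"delta_rot":[0,0,0],"jaw":3}]}}

```text
time: 43.45
tool_pos: [0.4924, 0.3503, 0.0996]
tool_rot: [-0.0, 0.62, 0.784, 0.0]
contact_force: [-1.0, 1.2, 0.2]
gripper_width: 0.496
grasp_force: 61.0
```

Request:
{"fn": "send_rows", "kwargs": {"steps": [{"translation":[0,0,0.05],"delta_rot":[0,0,0],"jaw":3},{"translation":[0,0,0.1],"delta_rot":[0,0,0],"jaw":3},{"translation":[0,0,0.15],"delta_rot":[0,0,0],"jaw":3},{"translation":[0,0,0.2],"delta_rot":[0,0,0],"jaw":3},{"translation":[0,0,0.2],"delta_rot":[0,0,0],"jaw":3},{"translation":[0,0,0.2],"delta_rot":[0,0,0],"jaw":3},{"translation":[0,0,0.2],"delta_rot":[0,0,0],"jaw":3},{"translation":[0,0,0.2],"delta_rot":[0,0,0],"jaw":3}]}}

```text
time: 44.25
tool_pos: [0.4925, 0.3503, 0.0979]
tool_rot: [0.0, 0.62, 0.785, 0.0]
contact_force: [-3.0, -1.4, 4.4]
gripper_width: 0.5
grasp_force: 61.5
```

Request:
{"fn": "send_rows", "kwargs": {"steps": [{"translation":[0,0,0],"delta_rot":[0,0,0],"jaw":4.6},{"translation":[0,0,0],"delta_rot":[0,0,0],"jaw":5},{"translation":[0,0,0],"delta_rot":[0,0,0],"jaw":5.4},{"translation":[0,0,0],"delta_rot":[0,0,0],"jaw":5.8},{"translation":[0,0,0],"delta_rot":[0,0,0],"jaw":6},{"translation":[0,0,0],"delta_rot":[0,0,0],"jaw":6},{"translation":[0,0,0],"delta_rot":[0,0,0],"jaw":6},{"translation":[0,0,-0.3],"delta_rot":[0,0,0],"jaw":6}]}}

```text
time: 45.05
tool_pos: [0.4921, 0.3501, 0.1001]
tool_rot: [-0.0, 0.62, 0.785, -0.0]
contact_force: [0.9, -0.3, 0.0]
gripper_width: 0.699
grasp_force: 0.0
```

Request:
{"fn": "send_rows", "kwargs": {"steps": [{"translation":[0,0,-1],"delta_rot":[0,0,0],"jaw":6},{"translation":[0,0,-2.5],"delta_rot":[0,0,0],"jaw":6},{"translation":[0,0,-4.5],"delta_rot":[0,0,0],"jaw":6},{"translation":[0,0,-7],"delta_rot":[0,0,0],"jaw":6},{"translation":[0,0,-9.5],"delta_rot":[0,0,0],"jaw":6},{"translation":[0,0,-12],"delta_rot":[0,0,0],"jaw":6},{"translation":[0,0,-14],"delta_rot":[0,0,0],"jaw":6},{"translation":[0,0,-15],"delta_rot":[0,0,0],"jaw":6}]}}

```text
time: 45.85
tool_pos: [0.4935, 0.3509, 0.255]
tool_rot: [0.001, 0.62, 0.785, 0.003]
contact_force: [-0.5, -0.1, 0.3]
gripper_width: 0.7
grasp_force: 0.0
```

Request:
{"fn": "send_rows", "kwargs": {"steps": [{"translation":[-3.7,0.7,0],"delta_rot":[0,0,0],"jaw":6},{"translation":[-7.4,1.4,0],"delta_rot":[0,0,0],"jaw":6},{"translation":[-11.1,2.1,0],"delta_rot":[0,0,0],"jaw":6},{"translation":[-14.8,2.8,0],"delta_rot":[0,0,0],"jaw":6},{"translation":[-18.5,3.5,0],"delta_rot":[0,0,0],"jaw":6},{"translation":[-22.2,4.2,0],"delta_rot":[0,0,0],"jaw":6},{"translation":[-26,4.9,0],"delta_rot":[0,0,0],"jaw":6},{"translation":[-30,5.6,0],"delta_rot":[0,0,0],"jaw":6}]}}

```text
time: 46.65
tool_pos: [0.6164, 0.0699, 0.2509]
tool_rot: [0.0, 0.62, 0.785, 0.0]
contact_force: [0.6, -0.7, -0.5]
gripper_width: 0.703
grasp_force: 0.0
```

Request:
{"fn": "send_rows", "kwargs": {"steps": [{"translation":[-2,0.4,0],"delta_rot":[0,0,0.12],"jaw":6},{"translation":[-4,0.8,0],"delta_rot":[0,0,0.24],"jaw":6},{"translation":[-6,1.2,0],"delta_rot":[0,0,0.36],"jaw":6},{"translation":[-8,1.6,0],"delta_rot":[0,0,0.48],"jaw":6},{"translation":[-10,1.9,0],"delta_rot":[0,0,0.6],"jaw":6},{"translation":[-12,2.2,0],"delta_rot":[0,0,0.72],"jaw":6},{"translation":[-14,2.5,0],"delta_rot":[0,0,0.84],"jaw":6},{"translation":[-15.3,2.8,0],"delta_rot":[0,0,0.96],"jaw":6}]}}

```text
time: 47.45
tool_pos: [0.6789, -0.0724, 0.2506]
tool_rot: [0.0, 0.914, 0.407, -0.0]
contact_force: [0.0, 0.6, -0.8]
gripper_width: 0.704
grasp_force: 0.0
```

Request:
{"fn": "send_rows", "kwargs": {"steps": [{"translation":[0,0,1.5],"delta_rot":[0,0,0.12],"jaw":6},{"translation":[0,0,3],"delta_rot":[0,0,0.24],"jaw":6},{"translation":[0,0,5],"delta_rot":[0,0,0.36],"jaw":6},{"translation":[0,0,7],"delta_rot":[0,0,0.48],"jaw":6},{"translation":[0,0,9],"delta_rot":[0,0,0.5],"jaw":6},{"translation":[0,0,10],"delta_rot":[0,0,0.5],"jaw":6},{"translation":[0,0,10],"delta_rot":[0,0,0.5],"jaw":6},{"translation":[0,0,10],"delta_rot":[0,0,0.5],"jaw":6}]}}

```text
time: 48.25
tool_pos: [0.6791, -0.0712, 0.1513]
tool_rot: [0.0, 0.985, 0.171, 0.0]
contact_force: [-0.0, 0.3, 0.5]
gripper_width: 0.706
grasp_force: 0.0
```

Run:
```python
from plant import *
from h import *
s=state();f=grab_frame("wrist");pickle.dump(f,open("wrist11.pkl","wb"))
R=rect(f,.6792,-.0707,.045,.019,.04);go(s,*R[0],19.7-90)
g=grab_frame("scene");pickle.dump(g,open("scene11.pkl","wb"))
cv2.imwrite("pics/mix3.png",np.vstack([f["pixels"],cv2.resize(g["pixels"][140:250,320:460],(512,216),interpolation=cv2.INTER_CUBIC)]))
```

```text
2660 rect [ 0.6796 -0.0704] [0.0601 0.04  ] 19.42
t 48.25 pos [ 0.6791 -0.0712  0.1513] psi -70.28 F [-0.   0.3  0.5] w 0.706
move cm: x 0.08 y -0.05 rz 0.000
```

View pics/mix3.png

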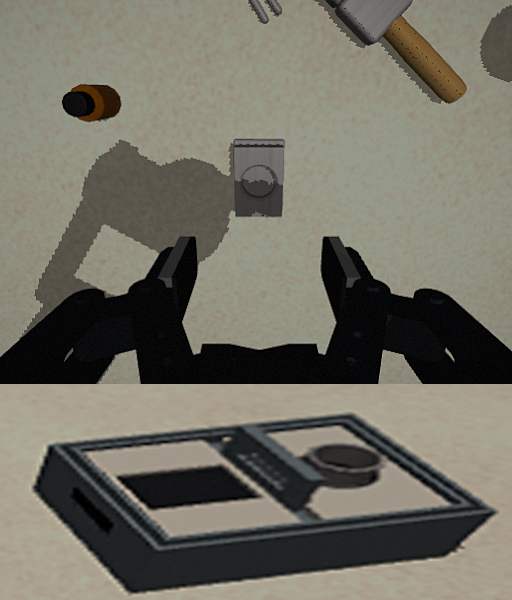

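The ring stands in its well and the vial is upright at (90,103). The salt cellar is centred under the jaws at (258,180); grasping it by its upper part.

Request:
{"fn": "send_rows", "kwargs": {"steps": [{"translation":[0.1,0,2],"delta_rot":[0,0,0],"jaw":6},{"translation":[0.1,0,4],"delta_rot":[0,0,0],"jaw":6},{"translation":[0.1,0,6],"delta_rot":[0,0,0],"jaw":6},{"translation":[0.1,0,8],"delta_rot":[0,0,0],"jaw":6},{"translation":[0.1,0,10],"delta_rot":[0,0,0],"jaw":6},{"translation":[0.1,0,11.6],"delta_rot":[0,0,0],"jaw":6},{"translation":[0.1,0,12.4],"delta_rot":[0,0,0],"jaw":6},{"translation":[0.1,0,12.4],"delta_rot":[0,0,0],"jaw":6}]}}

```text
time: 49.15
tool_pos: [0.6791, -0.0707, 0.0256]
tool_rot: [-0.0, 0.985, 0.171, -0.001]
contact_force: [-1.1, -0.4, 0.8]
gripper_width: 0.704
grasp_force: 0.0
```

Request:
{"fn": "send_rows", "kwargs": {"steps": [{"translation":[0,0,0],"delta_rot":[0,0,0],"jaw":5},{"translation":[0,0,0],"delta_rot":[0,0,0],"jaw":4.5},{"translation":[0,0,0],"delta_rot":[0,0,0],"jaw":4},{"translation":[0,0,0],"delta_rot":[0,0,0],"jaw":3.5},{"translation":[0,0,0],"delta_rot":[0,0,0],"jaw":3},{"translation":[0,0,0],"delta_rot":[0,0,0],"jaw":3},{"translation":[0,0,0],"delta_rot":[0,0,0],"jaw":3},{"translation":[0,0,0],"delta_rot":[0,0,0],"jaw":3}]}}

```text
time: 49.95
tool_pos: [0.6807, -0.071, 0.0282]
tool_rot: [0.0, 0.985, 0.171, 0.001]
contact_force: [-1.1, 0.9, 5.3]
gripper_width: 0.447
grasp_force: 62.0
```

Request:
{"fn": "send_rows", "kwargs": {"steps": [{"translation":[0,0,-0.3],"delta_rot":[0,0,0],"jaw":3},{"translation":[0,0,-1.5],"delta_rot":[0,0,0],"jaw":3},{"translation":[0,0,-4],"delta_rot":[0,0,0],"jaw":3},{"translation":[0,0,-7],"delta_rot":[0,0,0],"jaw":3},{"translation":[0,0,-10],"delta_rot":[0,0,0],"jaw":3},{"translation":[0,0,-13],"delta_rot":[0,0,0],"jaw":3},{"translation":[0,0,-16],"delta_rot":[0,0,0],"jaw":3},{"translation":[0,0,-18],"delta_rot":[0,0,0],"jaw":3}]}}

```text
time: 50.75
tool_pos: [0.6802, -0.0709, 0.2099]
tool_rot: [0.001, 0.985, 0.171, 0.001]
contact_force: [0.9, -0.0, -1.5]
gripper_width: 0.448
grasp_force: 61.3
```

Run:
```python
from plant import *
from h import *
s=state();f=grab_frame("wrist");pickle.dump(f,open("wrist12.pkl","wb"));go(s,.5143,.2532,13.35)
P=cloud(f);c=s["tool_pos"];a=np.radians(-70.3);d=P[...,:2]-c[:2]
tx=d@[-np.sin(a),np.cos(a)];ty=d@[np.cos(a),np.sin(a)];h=P[...,2]-c[2]
m=(f["range_z"]>0)&(abs(ty)<.017)&(abs(tx)<.045)&(h>-.012)&(h<.015)&(f["pixels"].max(2)>60)
print(m.sum(),np.percentile(h[m],[5,50,95]).round(4),np.percentile(tx[m],[0.5,99.5]))
for u in(.02,.026,.03): 
    k=m&(abs(tx-u)<.003);print(u,k.sum(),np.median(h[k]).round(4) if k.any() else "")
cv2.imwrite("pics/wrist12.png",f["pixels"])
```

```text
t 50.75 pos [ 0.6802 -0.0709  0.2099] psi -70.30 F [ 0.9 -0.  -1.5] w 0.448
move cm: x -4.69 y -36.10 rz -1.460
7507 [-0.0113 -0.0022 -0.0011] [-0.03066213  0.02937364]
0.02 955 -0.0019
0.026 979 -0.0019
0.03 464 -0.0019
```

View pics/wrist12.png

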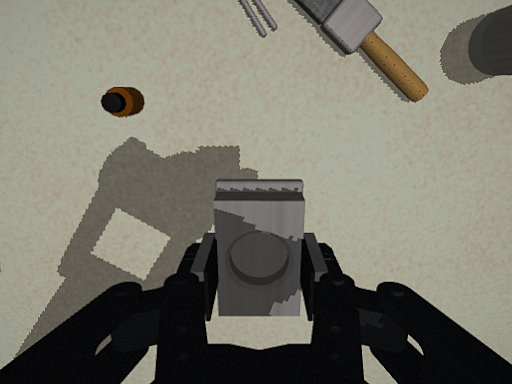

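The salt cellar is held level and centred. Carrying it to the oblong well with a quarter turn.

Request:
{"fn": "send_rows", "kwargs": {"steps": [{"translation":[-0.2,-1.2,0],"delta_rot":[0,0,0],"jaw":3},{"translation":[-0.5,-3.5,0],"delta_rot":[0,0,0],"jaw":3},{"translation":[-0.8,-6,0],"delta_rot":[0,0,0],"jaw":3},{"translation":[-1.1,-8.5,0],"delta_rot":[0,0,0],"jaw":3},{"translation":[-1.4,-11,0],"delta_rot":[0,0,0],"jaw":3},{"translation":[-1.7,-13.5,0],"delta_rot":[0,0,0],"jaw":3},{"translation":[-2,-16,0],"delta_rot":[0,0,0],"jaw":3},{"translation":[-2.4,-18.5,0],"delta_rot":[0,0,0],"jaw":3}]}}

```text
time: 51.6
tool_pos: [0.5923, 0.0968, 0.2036]
tool_rot: [-0.0, 0.985, 0.171, -0.002]
contact_force: [-0.3, -0.4, -1.4]
gripper_width: 0.448
grasp_force: 61.3
```

Request:
{"fn": "send_rows", "kwargs": {"steps": [{"translation":[-0.3,-2.5,0],"delta_rot":[0,0,-0.12],"jaw":3},{"translation":[-0.6,-5,0],"delta_rot":[0,0,-0.24],"jaw":3},{"translation":[-0.9,-7.5,0],"delta_rot":[0,0,-0.36],"jaw":3},{"translation":[-1.2,-10,0],"delta_rot":[0,0,-0.48],"jaw":3},{"translation":[-1.5,-12.5,0],"delta_rot":[0,0,-0.6],"jaw":3},{"translation":[-1.8,-15,0],"delta_rot":[0,0,-0.72],"jaw":3},{"translation":[-2.1,-17,0],"delta_rot":[0,0,-0.84],"jaw":3},{"translation":[-2.3,-17.6,0],"delta_rot":[0,0,-0.96],"jaw":3}]}}

```text
time: 52.4
tool_pos: [0.5107, 0.2548, 0.2036]
tool_rot: [-0.001, 0.793, 0.61, -0.002]
contact_force: [0.4, -0.5, -1.0]
gripper_width: 0.45
grasp_force: 61.3
```

Request:
{"fn": "send_rows", "kwargs": {"steps": [{"translation":[0,0,0],"delta_rot":[0,0,-0.12],"jaw":3},{"translation":[0,0,0],"delta_rot":[0,0,-0.24],"jaw":3},{"translation":[0,0,1],"delta_rot":[0,0,-0.36],"jaw":3},{"translation":[0,0,2],"delta_rot":[0,0,-0.48],"jaw":3},{"translation":[0,0,3],"delta_rot":[0,0,-0.5],"jaw":3},{"translation":[0,0,4],"delta_rot":[0,0,-0.5],"jaw":3},{"translation":[0,0,4],"delta_rot":[0,0,-0.5],"jaw":3},{"translation":[0,0,4],"delta_rot":[0,0,-0.5],"jaw":3}]}}

```text
time: 53.2
tool_pos: [0.5133, 0.2532, 0.1658]
tool_rot: [-0.0, 0.62, 0.784, -0.001]
contact_force: [0.2, -0.7, -0.1]
gripper_width: 0.449
grasp_force: 61.3
```

Run:
```python
from plant import *
from h import *
go(state(),.5143,.2532,13.4)
```

```text
t 53.20 pos [0.5133 0.2532 0.1658] psi 13.30 F [ 0.2 -0.7 -0.1] w 0.449
move cm: x -0.02 y 0.10 rz -0.002
```

Request:
{"fn": "send_rows", "kwargs": {"steps": [{"translation":[0.05,0.1,1],"delta_rot":[0,0,0],"jaw":3},{"translation":[0.05,0.1,2],"delta_rot":[0,0,0],"jaw":3},{"translation":[0.05,0.1,3],"delta_rot":[0,0,0],"jaw":3},{"translation":[0.05,0.1,4],"delta_rot":[0,0,0],"jaw":3},{"translation":[0.05,0.1,4.8],"delta_rot":[0,0,0],"jaw":3},{"translation":[0.05,0.1,5.3],"delta_rot":[0,0,0],"jaw":3},{"translation":[0.05,0.1,5.7],"delta_rot":[0,0,0],"jaw":3},{"translation":[0.05,0.1,5.8],"delta_rot":[0,0,0],"jaw":3}]}}

```text
time: 54.0
tool_pos: [0.5144, 0.2539, 0.108]
tool_rot: [-0.0, 0.62, 0.785, -0.0]
contact_force: [-0.0, 0.5, -1.9]
gripper_width: 0.449
grasp_force: 61.3
```

Request:
{"fn": "send_rows", "kwargs": {"steps": [{"translation":[0,0,0.05],"delta_rot":[0,0,0],"jaw":3},{"translation":[0,0,0.1],"delta_rot":[0,0,0],"jaw":3},{"translation":[0,0,0.15],"delta_rot":[0,0,0],"jaw":3},{"translation":[0,0,0.2],"delta_rot":[0,0,0],"jaw":3},{"translation":[0,0,0.25],"delta_rot":[0,0,0],"jaw":3},{"translation":[0,0,0.3],"delta_rot":[0,0,0],"jaw":3},{"translation":[0,0,0.35],"delta_rot":[0,0,0],"jaw":3},{"translation":[0,0,0.35],"delta_rot":[0,0,0],"jaw":3}]}}

```text
time: 54.8
tool_pos: [0.5145, 0.2539, 0.1049]
tool_rot: [-0.0, 0.62, 0.784, -0.0]
contact_force: [0.0, 0.3, -1.2]
gripper_width: 0.446
grasp_force: 61.3
```

Request:
{"fn": "send_rows", "kwargs": {"steps": [{"translation":[0,0,0.05],"delta_rot":[0,0,0],"jaw":3},{"translation":[0,0,0.1],"delta_rot":[0,0,0],"jaw":3},{"translation":[0,0,0.15],"delta_rot":[0,0,0],"jaw":3},{"translation":[0,0,0.2],"delta_rot":[0,0,0],"jaw":3},{"translation":[0,0,0.2],"delta_rot":[0,0,0],"jaw":3},{"translation":[0,0,0.2],"delta_rot":[0,0,0],"jaw":3},{"translation":[0,0,0.2],"delta_rot":[0,0,0],"jaw":3},{"translation":[0,0,0.2],"delta_rot":[0,0,0],"jaw":3}]}}

```text
time: 55.6
tool_pos: [0.5147, 0.254, 0.1032]
tool_rot: [0.0, 0.62, 0.785, 0.0]
contact_force: [-0.4, -0.6, 1.2]
gripper_width: 0.449
grasp_force: 61.5
```

Contact made, at the expected height. Releasing and rising clear.

Request:
{"fn": "send_rows", "kwargs": {"steps": [{"translation":[0,0,0.03],"delta_rot":[0,0,0],"jaw":4},{"translation":[0,0,0.03],"delta_rot":[0,0,0],"jaw":4.4},{"translation":[0,0,0.03],"delta_rot":[0,0,0],"jaw":4.8},{"translation":[0,0,0.03],"delta_rot":[0,0,0],"jaw":5.2},{"translation":[0,0,0.03],"delta_rot":[0,0,0],"jaw":5.6},{"translation":[0,0,0.03],"delta_rot":[0,0,0],"jaw":6},{"translation":[0,0,0.03],"delta_rot":[0,0,0],"jaw":6},{"translation":[0,0,-0.3],"delta_rot":[0,0,0],"jaw":6}]}}

```text
time: 56.4
tool_pos: [0.5142, 0.2538, 0.1056]
tool_rot: [-0.0, 0.62, 0.785, -0.0]
contact_force: [-0.8, -0.1, -0.6]
gripper_width: 0.7
grasp_force: 0.0
```

Request:
{"fn": "send_rows", "kwargs": {"steps": [{"translation":[0,0,-1],"delta_rot":[0,0,0],"jaw":6},{"translation":[0,0,-2.5],"delta_rot":[0,0,0],"jaw":6},{"translation":[0,0,-4.5],"delta_rot":[0,0,0],"jaw":6},{"translation":[0,0,-7],"delta_rot":[0,0,0],"jaw":6},{"translation":[0,0,-9.5],"delta_rot":[0,0,0],"jaw":6},{"translation":[0,0,-12],"delta_rot":[0,0,0],"jaw":6},{"translation":[0,0,-14],"delta_rot":[0,0,0],"jaw":6},{"translation":[0,0,-15],"delta_rot":[0,0,0],"jaw":6}]}}

```text
time: 57.2
tool_pos: [0.5157, 0.2544, 0.2604]
tool_rot: [0.002, 0.62, 0.785, 0.002]
contact_force: [-0.7, 0.3, 0.7]
gripper_width: 0.704
grasp_force: 0.0
```

Request:
{"fn": "send_rows", "kwargs": {"steps": [{"translation":[-3,0,0],"delta_rot":[0,0,0],"jaw":6},{"translation":[-6,0,0],"delta_rot":[0,0,0],"jaw":6},{"translation":[-9,0,0],"delta_rot":[0,0,0],"jaw":6},{"translation":[-9,0,0],"delta_rot":[0,0,0],"jaw":6},{"translation":[-9,0,0],"delta_rot":[0,0,0],"jaw":6},{"translation":[-9,0,0],"delta_rot":[0,0,0],"jaw":6},{"translation":[-9,0,0],"delta_rot":[0,0,0],"jaw":6},{"translation":[-9,0,0],"delta_rot":[0,0,0],"jaw":6}]}}

```text
time: 58.0
tool_pos: [0.5352, 0.1672, 0.256]
tool_rot: [-0.0, 0.62, 0.785, 0.0]
contact_force: [0.1, 0.7, -0.1]
gripper_width: 0.703
grasp_force: 0.0
```

Run:
```python
from plant import *
from h import *
s=state();report(s);f=grab_frame("wrist");P=cloud(f)
rect(f,.5143,.2532,.042,.096,.106);rect(f,.492,.3496,.035,.1,.11)
m=(f["range_z"]>0)&(np.hypot(P[...,0]-.5143,P[...,1]-.2532)<.035)&(P[...,2]>.096)&(P[...,2]<.106);q=P[m]
print(np.linalg.lstsq(np.c_[q[:,:2]-[.5143,.2532],np.ones(len(q))],q[:,2],rcond=None)[0].round(4))
g=grab_frame("scene")
cv2.imwrite("pics/mix4.png",np.hstack([f["pixels"],cv2.resize(g["pixels"][140:300,220:460],(288,192)).repeat(1,0) if 0 else cv2.copyMakeBorder(cv2.resize(g["pixels"][140:300,220:460],(288,192)),0,192,0,0,cv2.BORDER_CONSTANT)]))
```

```text
t 58.00 pos [0.5352 0.1672 0.256 ] psi 13.42 F [ 0.1  0.7 -0.1] w 0.703
2795 rect [0.5148 0.2531] [0.04   0.0602] 13.3
0 rect [0. 0.] [0. 0.] 0.0
[-0.0005 -0.0008  0.1012]
```

View pics/mix4.png

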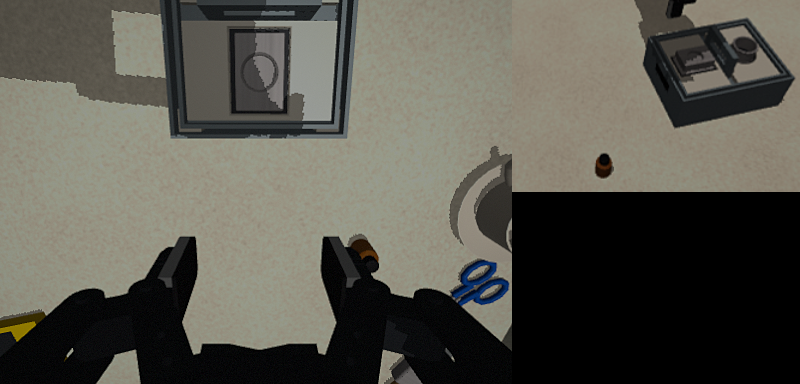

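The salt cellar lies level in its well at (259,70), its top at 101 mm as expected. The ring stands in its well, the vial is upright, and the arm is clear. Handing in.

```bash
python3 -c "
from plant import *
print(job_done())"
```

```text
the job is handed in; nothing more can be done
None
```

The job is handed in after 58 s of robot time: the round box and casket sit in their cradles, the tray sits level on its posts, the napkin ring and salt cellar stand in their wells, and the vial was left standing where it was.

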